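# Restock the counter display case through its sliding sash

### The job

Put the gift box with the pink band that stands on the counter away in the display case: raise the case's front sash by its brass knob, slide the box lengthwise into the free lane until all of it is behind the sash, standing on its base, then lower the sash gently until it is fully shut. Leave the boxes already in the case and the other goods on the counter as they are.

Things in the scene. Friction and masses are not known exactly. Their poses are not given: they have to be found in the camera images.
- case: display case, glass with open brass-bar sides, dark wood base, fixed at the left at an angle. Origin: centre of its underside; +x to its back, -x to its front (towards the robot), z up. 284 wide (y), 253 high, posts from x -128 to +120. Its base, 8 thick, runs on in front as a loading ledge to x -215 (102 before the sash). Above the opening is a fixed pane, its brass lower rail at z 127
- opening (a point): middle of the sill, in the plane of the sash (8 thick, 252 wide, 122 high), at floor height (8 above the counter); axes as the case's. Three lanes run back from here, centred at y -84, 0, +84, level with the ledge, each 78 wide in the clear, divided by brass rails 6 wide, 14 high that begin 16 behind this point. With the sash fully up the opening is 110 high. The other two lanes hold gift boxes
- sash (a joint): the front sash, glass in a wooden frame: height in m above fully shut, 0 (shut) to 0.108 (fully up); its lower edge is this + 10 mm above the counter. It may start a little ajar. Friction in its tracks holds it wherever it is left: 10 to 12 N lift it, 2 to 4 N push it down. A box, 72 mm high, passes under from about 0.075 up
- sash_knob (a point): centre of the round brass knob in the middle of the sash's bottom rail: 26 in diameter, 25 long, axis along the case's x, on a stem 12 in diameter; the point is 46 in front of the sash's face, 42 above the counter when shut, 150 when fully up; axes as the case's. Nothing stands beside it. With the sash up it juts out 57 from it, over the middle lane's end of the ledge
- free_lane: burgundy felt of the one lane that is free (the left or the right one; the felt of the others is covered by their boxes). Origin: centre of the lane at floor height (8 above the counter); x along the lane towards the back, as the case's. The lane reaches from 115 before this point (back face of the sash) to 105 behind it (back pane)
- gift_box: white card gift box with a pink band and three jar windows, 58 (x) by 172 (y, its long side) by 72 high (z), 0.3 to 0.55 kg. Origin: centre of its underside. Stands on the counter to the right of the case. Lengthwise in the lane its y lies along the lane, either end first. Grasp it across the 58
- stock_mid: white gift box with an orange band, same size, in the middle lane. Origin: centre of its underside
- stock_side: white gift box with an orange band, same size, in the occupied outer lane. Origin: centre of its underside
- oval_tin_0: oval tin, green lid, 78x64x20, bystander; origin under its centre
- oval_tin_1: oval tin, yellow lid, 78x64x20, bystander; origin under its centre
- packet_a: magenta packet, 52x82x18, lower of two stacked in front of the scale, bystander; origin under its centre
- packet_b: green packet, 52x82x18, lying on the magenta one, bystander; origin under its centre
- pastille_a: small round white tin with a cream lid, 45 across, 19 high, bystander; origin under its centre

How it is judged:
On the way, in this order (a step that is already met when the one before it is completed fails the run):
1. the sash is raised far enough for a box to pass (joint over 0.078) (value of joint sash above 0.078 m), for 0.2 s.
2. the pink-banded box stands lengthwise in the free lane, all of it behind the sash (y of gift_box in the frame of free_lane between -0.016 and 0.016 m and x of gift_box in the frame of free_lane between -0.03 and 0.03 m and z of gift_box in the frame of free_lane between -0.006 and 0.006 m and angle between gift_box's own z axis and vertical below 0.06 rad and angle between the y axis of gift_box and the x axis of free_lane, either way round below 0.13 rad), for 0.2 s.
At the end, for the whole second after the job is handed in: The sash is fully shut (within 5 mm) and the pink-banded gift box stands at rest on its base in the free lane: within 30 mm of the lane's centre lengthwise and 16 mm sideways, lengthwise within 0.13 rad, upright within 0.06 rad (all of step 2 and value of joint sash below 0.005 m and linear speed of gift_box below 0.01 m/s); the robot touches nothing.
It fails at once if the sash is let drop or slammed (faster than 0.4 m/s downward) (velocity of joint sash below -0.4 m/s).
It fails at once if a box already in the case is shifted more than 20 mm (distance of any of stock_mid, stock_side from where it was at the start of the episode above 0.02 m).
It fails at once if other goods on the counter are shifted more than 25 mm (distance of any of oval_tin_0, oval_tin_1, packet_a, packet_b, pastille_a from where it was at the start of the episode above 0.025 m).
It also fails if it takes over 72 s, if anything falls off the work surface, if the arm or the gripper's body presses on something with over 40 N, if the wrist force passes 120 N, or if a joint passes its speed limit or range.

### The arm

A 6-joint arm with a two-finger parallel gripper is mounted at the origin on a cart in front of the work surface, level with it; the furniture and walls round the work are solid. World frame = base frame: x ahead of the robot, y to its left, z up, the work surface at z = 0. Lengths are in m, angles in rad, forces in N, time in s.
With the tool pointing down it reaches from about 0.25 to 0.775 m from the base axis. Payload 4 kg.
Tool frame: the origin (TCP) lies at the centre of the arm's flange, where the gripper is bolted on; the fingertips stand 199 mm ahead of it and the grasp point (between the pads) lies 180 mm ahead of it; z points along the fingers, y is the line along which they close (so a half turn about z gives the same grasp; the last joint's range is limited). The gripper opens to 94 mm and grips with 3 to 60 N. Pads are 16 mm wide; open, the fingers measure 119 mm over their backs; the gripper's body (75 mm by 177 mm) begins 78 mm behind the grasp point.
Start: joints at [-0.103, 0.087, 1.371, -0, 1.684, -0.103], TCP at [0.55, -0, 0.405] pointing down, gripper open.
Joint ranges: [-3.1, 3.1], [-0.76, 2.03], [0.27, 2.55], [-1.08, 4.22], [0.17, 2.65], [-2.57, 2.57]. Speed limits (rad/s): [2.79, 2.79, 3.14, 3.14, 3.14, 3.14].

### API

Orientations are given as [roll, pitch, yaw] about the fixed x, y, z axes, in that order (R = Rz(yaw) Ry(pitch) Rx(roll)).
In Python, from bench import robot, eyes, models gives the robot as it stands.
- The arm moves only by the tool step_arm, never from a script. Its argument "commands" is a list that holds one entry, the list of rows, each a list of 7 numbers: the shift along the tool's x, y, z in mm, then the turn, a rotation vector about the tool's x, y, z in rad, then the finger opening in mm, from 0 to 94. In form: [[[tx, ty, tz, wx, wy, wz, gripper], ...]]. A call has 1 to 20 rows; each row shifts and turns the commanded pose from where the row before left it, along the tool's axes as they then stand; what a row does not reach is not made up. A row lasts 1/8 s, in which the tool goes at most 62.5 mm and 10.7 degrees, less where a joint would pass 70% of its speed; a pose out of reach is approached as far as the arm can. A call is refused whole if a number of a shift passes 62.5 or a number of a turn 0.188, either way. A call with a gripper value outside its range is refused whole. The fingers move at their own pace and stop on an object; the grip force is fixed at half the most. Time passes only in rows, so rows that do not move let the fingers close. It gives the time, the measured TCP pose, the force, the opening and the grip force at its end, in the units of the state.
- robot.get_obs(): the state, without advancing time (a new reading comes with each control period).
- eyes.snapshot(name): name is "scene" or "side" or "wrist"; returns a dict with "color" (400x640x3 uint8, red, green, blue), "camera_matrix" (3x3 intrinsics, pixels), "eye" and "rotation" of the camera in the world; the wrist camera has in their place "tool_from_camera" (4x4, takes a point from camera to tool coordinates, whose origin is the TCP and whose axes are the flange's). Camera axes: x right, y up, looking along -z (the intrinsics and any distortion apply to the point x, -y, -z); pixel columns grow to the right and rows downward; lengths in m; the calibration is good to about 2 mm. A picture is of the moment at which its call begins: read the wrist's pose just before it. There is no depth.
- robot.close_job(): hands the job in; it is judged then, once.
Trained networks look in a picture, given as the dict that the camera call returned (one of the last four; its "shot" number tells which), for a name from the list of things; names that differ only in an ending like _2 or _b are one class to them, and where a whole thing is asked for, a point or a joint stands for the part that bears it (a point fixed in the world has none). Each returns a list of dicts, best first, with "confidence" (0 to 1); they miss things now and then, are a little off and sometimes report something else, mostly with a low value. They report only what shows in the picture. A call takes as long as a camera call.
- models.masks_of(picture, query): "mask" (400x640 bool, what is visible of it) and "xy" ([column, row] in pixels, amid what is visible of it).
- models.tip_of(picture, query): "xy" ([column, row] in pixels: a listed point, or the origin of a listed thing).
The state is a dict: "time": time; "joint_positions": joint angles; "qvel": joint speeds; "joint_torque": joint torques, N m; "tool_pos": TCP position; "ee_rot": TCP orientation; "wrist_force": force on the tool from outside, world axes, zero at the start; "wrist_torque": the same for the moment, N m; "width": finger opening in m; "finger_force": force on a finger pad.
Only numpy, scipy, OpenCV 4.12 (cv2) and the standard library are available. Lean on these libraries where they do the work, as an engineer would, in place of code of your own. Each camera call takes 0.05 s, during which the arm holds its last target. There are 200 camera calls.

## Working session

There is one attempt and no reset: what is moved stays moved. The work goes in short steps, Python scripts to look and compute and a tool call to move; the robot and the scene stay as the last step left them, time stands still between calls to the robot, and variables do not carry over. Pictures are saved under pics/ and viewed, at most 10 in all, crops included, and the job is handed in when it is done.

Besides the shell and the picture viewer there is one more tool, called as name(argument=value, ...), one argument or row to a line, values as JSON. step_arm: Moves the arm, as the interface text tells. Its arguments: {"type":"object","properties":{"commands":{"type":"array"}},"required":["commands"]}

```bash
mkdir -p pics; ls; cat > h.py <<'E'
import numpy as np, cv2
from scipy.spatial.transform import Rotation as R
from bench import robot, eyes, models
def ray(p,xy):
    K=np.array(p["camera_matrix"]); u=np.linalg.solve(K,[xy[0],xy[1],1.])
    d=np.array([u[0],-u[1],-u[2]])
    if "eye" in p and p["eye"] is not None: return np.array(p["eye"]),rot(p)@d
def rot(p):
    r=np.array(p["rotation"]); return r if r.shape==(3,3) else R.from_euler('xyz',r).as_matrix()
def onz(p,xy,z):
    o,d=ray(p,xy); return o+d*(z-o[2])/d[2]
def save(p,n): cv2.imwrite("pics/"+n,p["color"][:,:,::-1])
def proj(p,X):
    c=rot(p).T@(np.array(X)-p["eye"]); u=np.array(p["camera_matrix"])@np.array([c[0],-c[1],-c[2]]); return u[:2]/u[2]
def tri(obs):
    A=np.zeros((3,3));b=np.zeros(3)
    for p,xy in obs:
        o,d=ray(p,xy); d=d/np.linalg.norm(d); M=np.eye(3)-np.outer(d,d); A+=M;b+=M@o
    return np.linalg.solve(A,b)
E
python3 - <<'E'
from h import *
ps={}
for n in("scene","side"):
    p=eyes.snapshot(n); ps[n]=p; save(p,n+"0.png")
    print(n,[k for k in p],np.round(p["eye"],3),np.round(p["rotation"],3).tolist(),np.round(p["camera_matrix"],1).tolist())
Z=dict(opening=.008,free_lane=.008,gift_box=0,stock_mid=.008,stock_side=.008,oval_tin_0=0,oval_tin_1=0,packet_a=0,pastille_a=0,case=0,sash_knob=.042)
for q,z in Z.items():
    for n,p in ps.items():
        print(q,n,[(np.round(r["xy"],1).tolist(),round(r["confidence"],2),np.round(onz(p,r["xy"],z),3).tolist()) for r in models.tip_of(p,q)[:2]])
E
```

```text
pics
scene ['color', 'camera_matrix', 'eye', 'rotation', 'shot'] [ 0.958 -0.721  1.167] [0.624, 0.002, 0.482] [[455.1, 0.0, 319.1], [0.0, 455.1, 200.0], [0.0, 0.0, 1.0]]
side ['color', 'camera_matrix', 'eye', 'rotation', 'shot'] [ 0.895 -0.787  0.623] [1.003, -0.007, 0.417] [[369.8, 0.0, 325.2], [0.0, 369.8, 202.0], [0.0, 0.0, 1.0]]
opening scene [([361.4, 136.9], 0.92, [0.573, 0.325, 0.008])]
opening side [([366.3, 174.9], 0.94, [0.568, 0.315, 0.008])]
free_lane scene [([359.7, 138.6], 0.49, [0.571, 0.315, 0.008])]
free_lane side []
gift_box scene [([272.0, 231.9], 0.57, [0.495, -0.148, 0.0])]
gift_box side [([283.6, 248.8], 0.95, [0.497, -0.146, 0.0])]
stock_mid scene [([392.1, 137.4], 0.84, [0.669, 0.373, 0.008])]
stock_mid side [([396.8, 175.9], 0.84, [0.667, 0.352, 0.008])]
stock_side scene [([395.3, 157.4], 0.94, [0.714, 0.292, 0.008]), ([270.7, 230.1], 0.29, [0.491, -0.148, 0.008])]
stock_side side [([406.4, 184.6], 0.95, [0.712, 0.306, 0.008])]
oval_tin_0 scene [([258.9, 294.6], 0.76, [0.568, -0.338, 0.0]), ([212.5, 287.9], 0.72, [0.443, -0.381, 0.0])]
oval_tin_0 side [([266.
[... 191 characters left out ...]
0])]
oval_tin_1 side [([266.0, 307.1], 0.89, [0.558, -0.333, 0.0]), ([209.4, 307.2], 0.59, [0.447, -0.383, 0.0])]
packet_a scene [([234.9, 316.9], 0.85, [0.545, -0.422, 0.0]), ([237.3, 320.3], 0.59, [0.556, -0.427, 0.0])]
packet_a side [([241.5, 340.1], 0.84, [0.559, -0.425, 0.0]), ([239.8, 336.4], 0.77, [0.551, -0.419, 0.0])]
pastille_a scene [([224.0, 265.6], 0.76, [0.432, -0.309, 0.0])]
pastille_a side [([227.8, 281.3], 0.59, [0.436, -0.303, 0.0])]
case scene []
case side [([398.5, 172.8], 0.66, [0.664, 0.393, 0.0])]
sash_knob scene [([343.3, 133.5], 0.59, [0.523, 0.281, 0.042])]
sash_knob side [([351.0, 169.5], 0.76, [0.527, 0.269, 0.042]), ([209.3, 306.6], 0.61, [0.476, -0.409, 0.042])]
```

View pics/scene0.png

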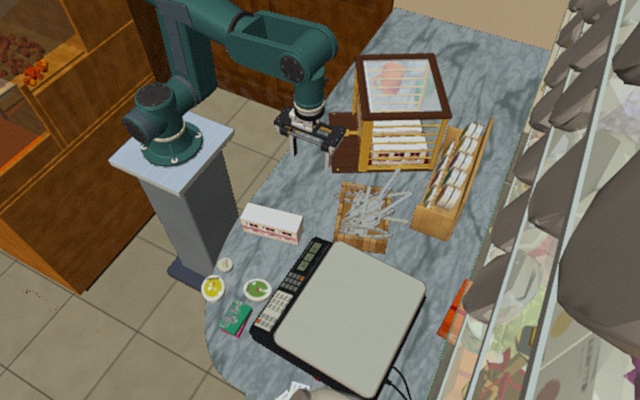

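View pics/side0.png

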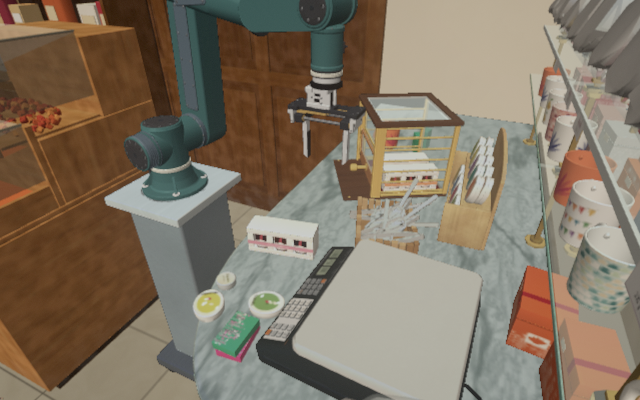

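The free lane is the left (far) one: both orange boxes show in the middle and right lanes, around (400,150) in the scene view. The pink box is at (272,225) and the knob is near (350,167) in the side view. Next I fit the silhouettes.

```bash
cat >> h.py <<'E'
from scipy.optimize import minimize
def boxpts(x0,x1,y0,y1,z0,z1): return np.array([[x,y,z] for x in(x0,x1) for y in(y0,y1) for z in(z0,z1)])
GB=boxpts(-.029,.029,-.086,.086,0,.072)
CASE=np.vstack([boxpts(-.128,.120,-.142,.142,0,.253),boxpts(-.215,.120,-.142,.142,0,.008)])
def W(P,s,z=0):
    c,n=np.cos(s[2]),np.sin(s[2]); return P@np.array([[c,n,0],[-n,c,0],[0,0,1]])+[s[0],s[1],z]
def hullmask(p,P,S=4):
    u=np.array([proj(p,X) for X in P]); m=np.zeros((400,640),np.uint8)
    h=cv2.convexHull(u.astype(np.float32)).reshape(-1,2)
    cv2.fillConvexPoly(m,np.round(h*16+0).astype(np.int32),1,shift=4); return m>0
def fit(obs,P,s0,z=0):
    def f(s): return -sum((lambda a:(a&m).sum()/((a|m).sum()))(hullmask(p,W(P,s,z))) for p,m in obs)
    best=None
    for dy in(-.25,0,.25):
        r=minimize(f,[s0[0],s0[1],s0[2]+dy],method='Nelder-Mead',options=dict(initial_simplex=np.array([s0[0],s0[1],s0[2]+dy])+np.array([[0,0,0],[.03,0,0],[0,.03,0],[0,0,.2]]),xatol=2e-4,fatol=1e-4))
        if best is None or r.fun<best.fun: best=r
    return best.x,-best.fun/len(obs)
E
python3 - <<'E'
from h import *
o=robot.get_obs(); print({k:np.round(v,3).tolist() for k,v in o.items()})
ps={n:eyes.snapshot(n) for n in("scene","side","wrist")}
save(ps["wrist"],"wrist0.png"); print(np.round(ps["wrist"]["tool_from_camera"],3).tolist(),ps["wrist"]["camera_matrix"][0])
for q,P,s0,z in(("gift_box",GB,[.496,-.147,.9],0),("case",CASE,[.664,.393,.42],0)):
    obs=[]
    for n in("scene","side"):
        r=models.masks_of(ps[n],q)
        print(q,n,[(k["xy"],round(k["confidence"],2),int(k["mask"].sum())) for k in r[:2]])
        if r:
            m=r[0]["mask"]
            if q=="case":
                c=np.argwhere(m)[:,::-1].astype(np.int32); mm=np.zeros((400,640),np.uint8); cv2.fillConvexPoly(mm,cv2.convexHull(c),1); m=mm>0
            obs.append((ps[n],m))
    for oo in [obs]+[[k] for k in obs]: print(fit(oo,P,s0,z))
for q in("free_lane","sash_knob","opening"): print(q,[(k["xy"],k["confidence"]) for k in models.tip_of(ps["wrist"],q)])
p=ps["scene"]; cv2.imwrite("pics/crop0.png",cv2.resize(p["color"][40:190,320:500,::-1],(720,600),interpolation=cv2.INTER_CUBIC))
E
```

```text
{'time': 1.2, 'joint_positions': [-0.103, 0.087, 1.371, -0.0, 1.684, -0.103], 'qvel': [0.0, -0.001, 0.0, 0.0, 0.0, 0.0], 'joint_torque': [-0.0, -34.004, -30.261, 0.072, 0.024, 0.0], 'tool_pos': [0.55, -0.0, 0.405], 'ee_rot': [3.141, 0.0, 1.571], 'wrist_force': [0.041, -0.606, 0.123], 'wrist_torque': [-0.02, 0.058, 0.025], 'finger_force': 0.0, 'width': 0.094}
[[0.0, 0.958, 0.286, 0.083], [1.0, -0.0, -0.0, -0.0], [0.0, 0.286, -0.958, 0.019], [0.0, 0.0, 0.0, 1.0]] [278.82643125   0.         319.98653605]
gift_box scene [([270.6, 226.1], 0.91, 1811)]
gift_box side [([284.9, 237.2], 0.94, 2584)]
(array([ 0.49448014, -0.13884066,  1.77708529]), np.float64(0.9663384949700236))
(array([ 0.49524506, -0.13841521,  1.77744376]), np.float64(0.9619710765934655))
(array([ 0.49408989, -0.13800532,  1.77894939]), np.float64(0.9753414264036419))
case scene [([389.9, 106.1], 0.76, 9251)]
case side [([228.6, 278.1], 0.39, 287)]
(array([0.67131285, 0.3700718 , 0.50576538]), np.float64(0.49105545617173524))
(array([0.67131285, 0.3700718 , 0.50576538]), np.float64(0.9821109123434705))
(array([0.664, 0.393, 0.17 ]), np.float64(0.0))
free_lane []
sash_knob []
opening []
```

View pics/wrist0.png

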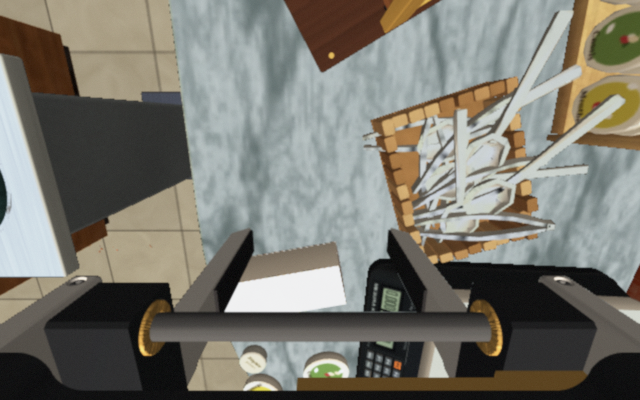

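View pics/crop0.png

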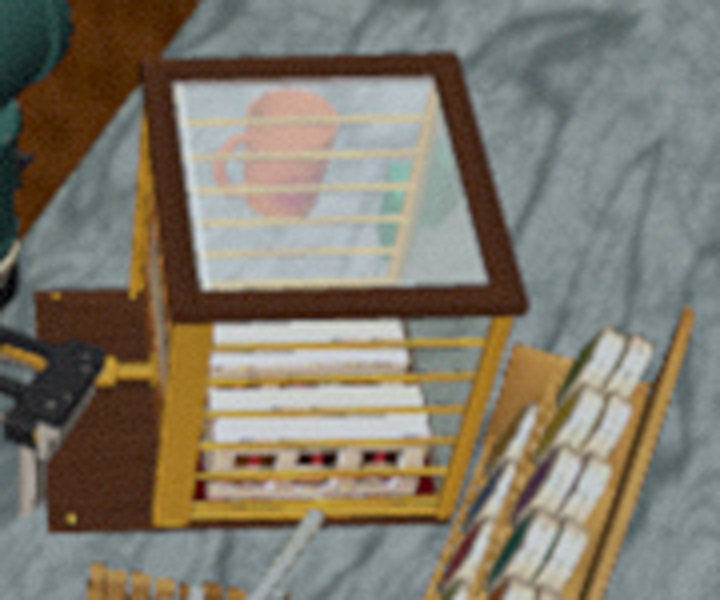

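Case fit: about (0.671, 0.370), yaw 0.506. The gift box's long axis is at azimuth 0.206. I'll work with the tool tilted towards the case, so the body clears the knob and top frame. First a hover in front of the knob.

```bash
cat >> h.py <<'E'
def Rt(a,t):  # tool y azimuth a, tilt t from down towards azimuth a-90deg
    f=np.array([np.sin(a),-np.cos(a),0]); z=np.sin(t)*f-np.cos(t)*np.array([0,0,1]); y=np.array([np.cos(a),np.sin(a),0])
    return np.stack([np.cross(y,z),y,z],1)
def cur():
    o=robot.get_obs(); return np.array(o["tool_pos"]),R.from_euler('xyz',o["ee_rot"]).as_matrix()
def at():
    p,M=cur(); z=M[:,2]; a=np.arctan2(M[1,1],M[0,1]); f=np.array([np.sin(a),-np.cos(a),0])
    return p+.18*z,a,np.arctan2(z@f,-z[2])
def plan(wps,start=None,show=True):
    """wps: (G xyz, a, t, grip_mm, nrows); interpolates G,a,t linearly; prints rows in tool axes (rounded)"""
    G,a,t=at(); p,M=cur(); rows=[]
    for G1,a1,t1,g,n in wps:
        G1=np.array(G1,float)
        for i in range(1,n+1):
            s=i/n; Gi=G+(G1-G)*s; Mi=Rt(a+(a1-a)*s,t+(t1-t)*s); pi=Gi-.18*Mi[:,2]
            d=np.round(M.T@(pi-p)*1000,1); w=np.round(R.from_matrix(M.T@Mi).as_rotvec(),3)
            rows.append([*d.tolist(),*w.tolist(),g]); p=p+M@d/1000; M=M@R.from_rotvec(w).as_matrix()
        G,a,t=G1,a1,t1
    A=np.array(rows); print(len(rows),"rows max",np.abs(A[:,:3]).max(),np.abs(A[:,3:6]).max())
    print("[["+",".join("["+",".join(f"{v+0:g}" for v in r)+"]" for r in rows)+"]]")
C=np.array([.671,.370,.506])
def cw(x,y,z=0): c,s=np.cos(C[2]),np.sin(C[2]); return np.array([C[0]+c*x-s*y,C[1]+s*x+c*y,z])
AC=C[2]+np.pi/2
E
python3 - <<'E'
from h import *
print(at(),cw(-.159,0,.042))
plan([(cw(-.26,0,.20),AC,.785,94,16)])
E
```

```text
(array([5.50010988e-01, 2.98615488e-06, 2.24689737e-01]), np.float64(1.620426317529496e-05), np.float64(9.762185156114088e-06)) [0.53192425 0.2929355  0.042     ]
16 rows max 25.3 0.13
[[[24,-7.8,1.8,-0.003,-0.049,-0.13,94],[24.7,-6.9,0.9,-0.01,-0.049,-0.129,94],[25.1,-5.9,0.2,-0.016,-0.049,-0.129,94],[25.3,-4.9,-0.7,-0.022,-0.049,-0.128,94],[25,-3.9,-1.4,-0.028,-0.049,-0.127,94],[24.4,-2.8,-2.1,-0.035,-0.049,-0.125,94],[23.7,-1.9,-2.7,-0.041,-0.049,-0.123,94],[22.5,-1,-3,-0.046,-0.049,-0.121,94],[21.3,-0.2,-3.3,-0.053,-0.049,-0.119,94],[19.8,0.5,-3.2,-0.058,-0.049,-0.116,94],[18.1,0.9,-3.1,-0.064,-0.049,-0.113,94],[16.4,1.2,-2.5,-0.07,-0.049,-0.109,94],[14.7,1.3,-1.8,-0.074,-0.049,-0.107,94],[12.8,1.1,-0.8,-0.08,-0.049,-0.102,94],[11.1,0.8,0.3,-0.085,-0.049,-0.098,94],[9.5,0.2,1.7,-0.089,-0.049,-0.094,94]]]
```

step_arm(
  commands=[
    [[24,-7.8,1.8,-0.003,-0.049,-0.13,94],[24.7,-6.9,0.9,-0.01,-0.049,-0.129,94],[25.1,-5.9,0.2,-0.016,-0.049,-0.129,94],[25.3,-4.9,-0.7,-0.022,-0.049,-0.128,94],[25,-3.9,-1.4,-0.028,-0.049,-0.127,94],[24.4,-2.8,-2.1,-0.035,-0.049,-0.125,94],[23.7,-1.9,-2.7,-0.041,-0.049,-0.123,94],[22.5,-1,-3,-0.046,-0.049,-0.121,94],[21.3,-0.2,-3.3,-0.053,-0.049,-0.119,94],[19.8,0.5,-3.2,-0.058,-0.049,-0.116,94],[18.1,0.9,-3.1,-0.064,-0.049,-0.113,94],[16.4,1.2,-2.5,-0.07,-0.049,-0.109,94],[14.7,1.3,-1.8,-0.074,-0.049,-0.107,94],[12.8,1.1,-0.8,-0.08,-0.049,-0.102,94],[11.1,0.8,0.3,-0.085,-0.049,-0.098,94],[9.5,0.2,1.7,-0.089,-0.049,-0.094,94]],
  ],
)

```text
time: 3.7
tool_pos: [0.3316, 0.1825, 0.3272]
ee_rot: [-3.14, 0.788, -2.63]
wrist_force: [-0.1, -0.4, -0.3]
width: 0.0938
finger_force: 0.0
```

```bash
cat >> h.py <<'E'
def wrist():
    p,M=cur(); w=eyes.snapshot("wrist"); T=np.array(w["tool_from_camera"]); w["eye"]=p+M@T[:3,3]; w["rotation"]=M@T[:3,:3]; return w
E
python3 - <<'E'
from h import *
print(at())
w=wrist(); s=eyes.snapshot("scene"); d=eyes.snapshot("side"); save(w,"wrist1.png")
for q,X in(("sash_knob",cw(-.159,0,.042)),("opening",cw(-.109,0,.008)),("free_lane",cw(.01,.084,.008)),("stock_mid",cw(.01,0,.008))):
    obs=[]
    for n,p in(("w",w),("sc",s),("sd",d)):
        r=models.tip_of(p,q)
        print(q,n,[(np.round(k["xy"],1).tolist(),round(k["confidence"],2),np.round(onz(p,k["xy"],X[2]),3).tolist()) for k in r[:1]],"exp",np.round(proj(p,X),1),np.round(X,3))
        if r and r[0]["confidence"]>.4: obs.append((p,r[0]["xy"]))
    if len(obs)>1: print(" tri",np.round(tri(obs),4))
for n,p in(("sc",s),("sd",d)):
    r=models.masks_of(p,"case"); print(n,[(k["xy"],k["confidence"],k["mask"].sum()) for k in r[:1]])
    if r:
        c=np.argwhere(r[0]["mask"])[:,::-1].astype(np.int32); mm=np.zeros((400,640),np.uint8); cv2.fillConvexPoly(mm,cv2.convexHull(c),1); print(fit([(p,mm>0)],CASE,C))
E
```

```text
(array([0.44298591, 0.24469838, 0.20024474]), np.float64(2.081215949814947), np.float64(0.7875575447422508))
sash_knob w [([317.2, 151.2], 0.56, [0.532, 0.29, 0.042])] exp [319.4 152.1] [0.532 0.293 0.042]
sash_knob sc [([343.0, 131.0], 0.79, [0.517, 0.291, 0.042])] exp [347.1 132. ] [0.532 0.293 0.042]
sash_knob sd [([353.2, 170.2], 0.84, [0.535, 0.267, 0.042])] exp [354.8 166.9] [0.532 0.293 0.042]
 tri [0.5256 0.2864 0.0411]
opening w [([316.9, 151.5], 0.91, [0.571, 0.31, 0.008])] exp [319.4 154.8] [0.576 0.317 0.008]
opening sc [([356.9, 138.1], 0.83, [0.562, 0.313, 0.008])] exp [361.  138.7] [0.576 0.317 0.008]
opening sd [([365.4, 176.6], 0.9, [0.569, 0.302, 0.008])] exp [368.5 175.1] [0.576 0.317 0.008]
 tri [0.5662 0.3084 0.0093]
free_lane w [] exp [365.3 195.1] [0.639 0.448 0.008]
free_lane sc [] exp [392.3 120.9] [0.639 0.448 0.008]
free_lane sd [] exp [396.  163.1] [0.639 0.448 0.008]
stock_mid w [] exp [319.2 194.9] [0.68  0.375 0.008]
stock_mid sc [([386.7, 140.0], 0.86, [0.657, 0.353, 0.008])] exp [395.2 138. ] [0.68  0.375 0.008]
stock_mid sd [([397.0, 172.8], 0.95, [0.662, 0.375, 0.008])] exp [401.9 173.8] [0.68  0.375 0.008]
 tri [0.6673 0.3302 0.0321]
sc [([386.9, 112.6], 0.75, np.int64(10159))]
(array([0.6710187 , 0.37083492, 0.50763286]), np.float64(0.9840652934317917))
sd [([397.1, 135.4], 0.82, np.int64(8695))]
(array([0.671603  , 0.3715945 , 0.52479666]), np.float64(0.9784069904217778))
```

View pics/wrist1.png

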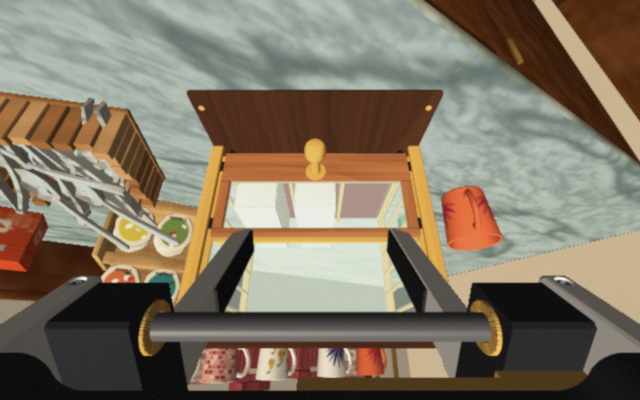

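The wrist view shows the ledge's front corners at (188,91) and (442,91), the knob at (315,148) and the burgundy felt at (365,200), so the free lane is case +y. I'll check the pose against the ledge corners, then plan the grasp.

```bash
python3 - <<'E'
from h import *
w=wrist()
for xy in((188,90.5),(442,90.5)): print(onz(w,xy,.008))
print(cw(-.215,-.142),cw(-.215,.142), proj(w,cw(-.215,-.142,.008)),proj(w,cw(-.215,.142,.008)))
# knob mask centre: from wrist at various sash heights
for j in(0,.005,.01,.015): print(j,proj(w,cw(-.159,0,.042+j)),proj(w,cw(-.1715,0,.042+j)))
r=models.masks_of(w,"sash_knob"); print([(k["xy"],k["confidence"],k["mask"].sum()) for k in r[:2]])
E
```

```text
[0.54547942 0.13636822 0.008     ]
[0.41225339 0.37687835 0.008     ]
[0.5517665  0.14158728 0.        ] [0.4141167 0.3899993 0.       ] [192.38881416  96.43036289] [448.77464466  96.40211796]
0 [320.51406787 152.46053919] [320.52843453 145.89997904]
0.005 [320.51701055 155.74495862] [320.53157974 149.2467637 ]
0.01 [320.51999478 159.0757503 ] [320.53477086 152.64239369]
0.015 [320.52302143 162.45390329] [320.53800889 156.08794621]
[([316.8, 197.3], 0.74, np.int64(16145))]
```

```bash
python3 - <<'E'
from h import *
plan([(cw(-.205,-.003,.065),AC,.785,94,6)])
E
```

```text
6 rows max 22.4 0.001
[[[9.4,-0.5,22.4,0,0,0,94],[9.4,-0.5,22.4,0,0,0,94],[9.5,-0.5,22.4,0,0,0,94],[9.4,-0.5,22.3,0,0,0,94],[9.4,-0.5,22.4,0,0,0,94],[9.4,-0.5,22.4,-0.001,0,0,94]]]
```

step_arm(
  commands=[
    [[9.4,-0.5,22.4,0,0,0,94],[9.4,-0.5,22.4,0,0,0,94],[9.5,-0.5,22.4,0,0,0,94],[9.4,-0.5,22.4,0,0,0,94],[9.4,-0.5,22.4,0,0,0,94],[9.4,-0.5,22.4,0,0,0,94]],
  ],
)

```text
time: 5.4
tool_pos: [0.3823, 0.2065, 0.1918]
ee_rot: [-3.141, 0.786, -2.636]
wrist_force: [-0.2, 0.6, 0.1]
width: 0.0939
finger_force: 0.0
```

```bash
python3 - <<'E'
from h import *
print(at(),cw(-.205,-.003,.065))
w=wrist(); save(w,"wrist2.png")
for q in("sash_knob","opening","free_lane"): print(q,[(k["xy"],k["confidence"]) for k in models.tip_of(w,q)[:2]])
print(proj(w,cw(-.159,0,.042)),proj(w,cw(-.109,0,.008)))
E
```

```text
(array([0.49372997, 0.26806285, 0.0644889 ]), np.float64(2.0760935932910796), np.float64(0.7855315177575428)) [0.49314255 0.26801604 0.065     ]
sash_knob [([317.2, 243.5], 0.56)]
opening [([321.2, 221.0], 0.69)]
free_lane []
[324.62435954 242.50900724] [323.69279367 227.54009791]
```

View pics/wrist2.png

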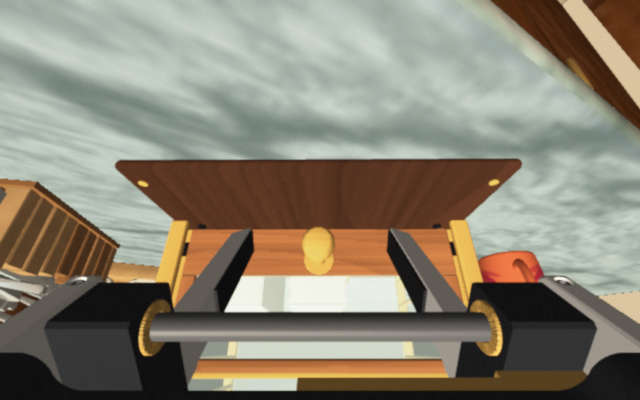

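The knob head is at (318,239), nearly centred between the pads. The ledge corners are at (117,163) and (521,161).

```bash
python3 - <<'E'
from h import *
w=wrist()
a=onz(w,(116.5,162),.008);b=onz(w,(521,161),.008); print(a,b,np.linalg.norm(a-b))
c,s=np.cos(C[2]),np.sin(C[2])
for X in(a,b,(a+b)/2): 
    d=X-[C[0],C[1],0]; print("case frame",c*d[0]+s*d[1],-s*d[0]+c*d[1])
print(np.arctan2(b[1]-a[1],b[0]-a[0])-np.pi/2)
for X in((-.128,-.126),(-.128,.126)): print(proj(w,cw(*X,.1)))
print(proj(w,cw(-.1715,0,.042)),proj(w,cw(-.1465,0,.042)))
E
```

```text
[0.54379788 0.1379688  0.008     ] [0.41062554 0.37623393 0.008     ] 0.27295630537675125
case frame -0.22372388738153676 -0.14130279714778216
case frame -0.22472551516635897 0.13165167045937562
case frame -0.22422470127394786 -0.00482556334420324
0.5096695618054219
[171.00540375 322.59637426]
[477.99839302 322.56415307]
[324.66599148 236.96248967] [324.2494768  247.32255454]
```

```bash
sed -i 's/^C=np.array.*/C=np.array([.6703,.3650,.507])/' h.py; python3 - <<'E'
from h import *
plan([(cw(-.159,0,.045),AC,.785,94,5),(cw(-.159,0,.045),AC,.785,20,6)])
plan([(at()[0]+[0,0,.1],at()[1],at()[2],20,14)])
E
```

```text
11 rows max 9.0 0.001
[[[-3.1,-0.3,9,0,0,0,94],[-3.1,-0.2,8.9,-0.001,0,0,94],[-3.1,-0.2,9,0,0.001,0,94],[-3.1,-0.3,9,0,0,-0.001,94],[-3.1,-0.2,8.9,0,0,0,94],[0,0,0,0,0,0,20],[0,0,0,0,0,0,20],[0,0,0,0,0,0,20],[0,0,0,0,0,0,20],[0,0,0,0,0,0,20],[0,0,0,0,0,0,20]]]
14 rows max 5.1 0.0
[[[-5.1,0,-5,0,0,0,20],[-5,0,-5.1,0,0,0,20],[-5.1,0,-5,0,0,0,20],[-5,-0.1,-5.1,0,0,0,20],[-5.1,0,-5,0,0,0,20],[-5,0,-5.1,0,0,0,20],[-5.1,0,-5,0,0,0,20],[-5,0,-5.1,0,0,0,20],[-5.1,0,-5,0,0,0,20],[-5,0,-5.1,0,0,0,20],[-5.1,0,-5,0,0,0,20],[-5.1,0,-5.1,0,0,0,20],[-5,0,-5,0,0,0,20],[-5.1,0,-5.1,0,0,0,20]]]
```

step_arm(
  commands=[
    [[-3.1,-0.2,9,0,0,0,94],[-3.1,-0.2,9,0,0,0,94],[-3.1,-0.2,9,0,0,0,94],[-3.1,-0.2,9,0,0,0,94],[-3.1,-0.2,9,0,0,0,94],[0,0,0,0,0,0,20],[0,0,0,0,0,0,20],[0,0,0,0,0,0,20],[0,0,0,0,0,0,20],[0,0,0,0,0,0,20],[0,0,0,0,0,0,20]],
  ],
)

```text
time: 7.02
tool_pos: [0.4199, 0.2262, 0.1716]
ee_rot: [-3.141, 0.785, -2.636]
wrist_force: [0.7, 0.4, 0.0]
width: 0.0373
finger_force: 0.0
```

step_arm(
  commands=[
    [[0,0,0,0,0,0,20],[0,0,0,0,0,0,20],[0,0,0,0,0,0,20]],
  ],
)

```text
time: 7.4
tool_pos: [0.4201, 0.2257, 0.1715]
ee_rot: [-3.14, 0.786, -2.636]
wrist_force: [0.9, -4.4, 1.2]
width: 0.0244
finger_force: 30.0
```

step_arm(
  commands=[
    [[-5,0,-5,0,0,0,20],[-5,0,-5,0,0,0,20],[-5,0,-5,0,0,0,20],[-5,0,-5,0,0,0,20],[-5,0,-5,0,0,0,20],[-5,0,-5,0,0,0,20],[-5,0,-5,0,0,0,20]],
  ],
)

```text
time: 8.28
tool_pos: [0.4203, 0.2258, 0.2196]
ee_rot: [-3.14, 0.783, -2.636]
wrist_force: [14.6, 3.0, -12.3]
width: 0.0243
finger_force: 30.0
```

step_arm(
  commands=[
    [[-5,0,-5,0,0,0,20],[-5,0,-5,0,0,0,20],[-5,0,-5,0,0,0,20],[-5,0,-5,0,0,0,20],[-5,0,-5,0,0,0,20],[-5,0,-5,0,0,0,20],[-5,0,-5,0,0,0,20],[0,0,0,0,0,0,20],[0,0,0,0,0,0,20]],
  ],
)

```text
time: 9.4
tool_pos: [0.4203, 0.2258, 0.2693]
ee_rot: [-3.14, 0.784, -2.636]
wrist_force: [9.5, -0.9, -7.0]
width: 0.0243
finger_force: 30.0
```

```bash
python3 - <<'E'
from h import *
print(at(), robot.get_obs()["wrist_force"])
w=wrist(); s=eyes.snapshot("side"); save(w,"wrist3.png")
for p in(w,s): print([(k["xy"],k["confidence"]) for k in models.tip_of(p,"sash_knob")[:1]])
print([ (h,proj(s,cw(-.159,0,h)).round(1)) for h in(.05,.1,.13,.14,.15)])
E
```

```text
(array([0.53157715, 0.28713718, 0.14178298]), np.float64(2.075463335507282), np.float64(0.7837012761711032)) [ 9.49611739 -0.8804273  -7.03182775]
[([318.8, 253.4], 0.71)]
[([351.9, 140.3], 0.58)]
[(0.05, array([354.3, 165.4])), (0.1, array([355. , 151.9])), (0.13, array([355.5, 143.6])), (0.14, array([355.6, 140.8])), (0.15, array([355.8, 137.9]))]
```

View pics/wrist3.png

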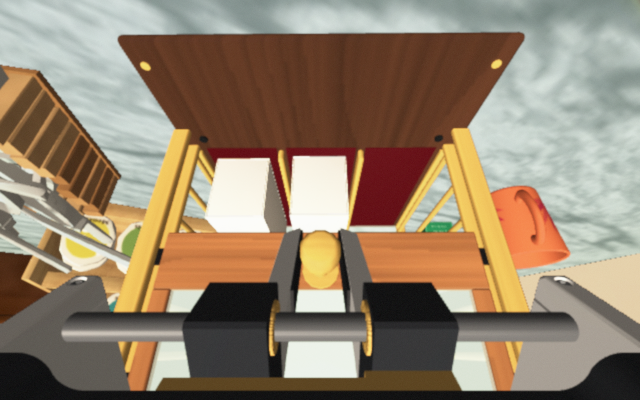

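The sash is up and the knob sits at z about 0.142, which puts the joint near 0.097. The free lane's felt shows at columns 362–437, row 149. I'll use these marks to refine the case pose.

```bash
python3 - <<'E'
from h import *
w=wrist(); c,s=np.cos(C[2]),np.sin(C[2])
for n,xy,z in(("ledge L",(120,37),.008),("ledge R",(523,34),.008),("felt front L",(205,149),.008),("felt front 363",(363,149),.008),("felt front R",(437,148),.008),("rail1 top front",(282,150),.022),("rail2 top front",(360,150),.022),("lane far L",(351,225),.008),("lane far R",(397,222),.008),("stockmid front top L",(291,156),.08),("R",(346,156),.08),("side L",(218,158),.08),("side R",(271,158),.08)):
    d=onz(w,xy,z)-[C[0],C[1],0]; print(n,(1000*np.array([c*d[0]+s*d[1],-s*d[0]+c*d[1]])).round(1))
p=eyes.snapshot("scene")
r=models.masks_of(p,"case"); cc=np.argwhere(r[0]["mask"])[:,::-1].astype(np.int32); mm=np.zeros((400,640),np.uint8); cv2.fillConvexPoly(mm,cv2.convexHull(cc),1); print(fit([(p,mm>0)],CASE,C))
# release and retreat 
g,a,t=at(); f=np.array([np.cos(C[2]),np.sin(C[2]),0])
B=[.4945,-.1388,1.777]
plan([(g,a,t,94,4),(g-.08*f+[0,0,.01],a,t,94,4),([.36,-.12,.19],1.777,.785,94,14)])
E
```

```text
ledge L [-216.8 -138.6]
ledge R [-218.4  136.6]
felt front L [ -95.6 -124.4]
felt front 363 [-95.5  44.4]
felt front R [-97.1 122.7]
rail1 top front [-111.5  -39.2]
rail2 top front [-111.4   38.2]
lane far L [109.6  51.2]
lane far R [ 96.9 126.9]
stockmid front top L [-177.9  -21.1]
R [-177.9   16.5]
side L [-175.7  -71.9]
side R [-175.7  -35.2]
(array([0.67272445, 0.37087824, 0.50447426]), np.float64(0.9824206596141879))
22 rows max 21.3 0.016
[[[0,-0.2,0,-0.001,0,0.001,94],[0,0,0,0,0,0,94],[0,0,0,0,0,0,94],[0,0,0,0,0,0,94],[12.4,0,-15.9,0,0,0,94],[12.4,0,-15.9,0,0,0,94],[12.4,-0.1,-15.9,0,0,0,94],[12.4,0,-15.9,0,0,0,94],[11.6,-16.8,-15.3,0.015,0,0.015,94],[11.3,-17.3,-15.1,0.015,0,0.015,94],[10.9,-17.5,-14.8,0.015,0,0.015,94],[10.7,-18,-14.5,0.015,0,0.015,94],[10.4,-18.4,-14.1,0.015,0,0.015,94],[10,-18.7,-13.9,0.015,-0.001,0.015,94],[9.7,-19.1,-13.5,0.016,0,0.016,94],[9.3,-19.4,-13.2,0.015,0,0.015,94],[9.1,-19.8,-12.8,0.015,0,0.015,94],[8.6,-20.1,-12.5,0.015,0,0.015,94],[8.4,-20.4,-12.2,0.015,0,0.015,94],[7.9,-20.7,-11.8,0.015,0,0.015,94],[7.7,-21,-11.5,0.015,0,0.015,94],[7.2,-21.3,-11.1,0.015,0,0.015,94]]]
```

```bash
python3 - <<'E'
from h import *
g,a,t=at(); f=np.array([np.cos(C[2]),np.sin(C[2]),0])
plan([(g,a,t,94,3),(g-.08*f+[0,0,.01],a,t,94,4),([.4945,-.1388,.17],1.777,.785,94,13)])
E
```

```text
20 rows max 26.6 0.017
[[[0,-0.2,0,-0.001,0,0.001,94],[0,0,0,0,0,0,94],[0,0,0,0,0,0,94],[12.4,0,-15.9,0,0,0,94],[12.4,0,-15.9,0,0,0,94],[12.4,-0.1,-15.9,0,0,0,94],[12.4,0,-15.9,0,0,0,94],[7.6,-24.4,-9.5,0.016,0,0.016,94],[7.2,-24.6,-9.2,0.017,0,0.016,94],[6.8,-24.9,-8.6,0.016,0,0.017,94],[6.2,-25.2,-8.2,0.016,0,0.016,94],[5.9,-25.4,-7.8,0.016,0,0.016,94],[5.3,-25.5,-7.3,0.016,-0.001,0.016,94],[4.9,-25.8,-6.9,0.017,0,0.017,94],[4.4,-26,-6.4,0.016,0,0.016,94],[4,-26.1,-5.9,0.016,0,0.016,94],[3.5,-26.3,-5.4,0.016,0,0.016,94],[3,-26.4,-5,0.017,0,0.017,94],[2.5,-26.6,-4.5,0.016,0,0.016,94],[2,-26.6,-4,0.016,0,0.016,94]]]
```

step_arm(
  commands=[
    [[0,0,0,0,0,0,94],[0,0,0,0,0,0,94],[0,0,0,0,0,0,94],[12.4,0,-15.9,0,0,0,94],[12.4,0,-15.9,0,0,0,94],[12.4,0,-15.9,0,0,0,94],[12.4,0,-15.9,0,0,0,94],[7.6,-24.4,-9.5,0.016,0,0.016,94],[7.2,-24.6,-9.2,0.017,0,0.016,94],[6.8,-24.9,-8.6,0.016,0,0.017,94],[6.2,-25.2,-8.2,0.016,0,0.016,94],[5.9,-25.4,-7.8,0.016,0,0.016,94],[5.3,-25.5,-7.3,0.016,0,0.016,94],[4.9,-25.8,-6.9,0.017,0,0.017,94],[4.4,-26,-6.4,0.016,0,0.016,94],[4,-26.1,-5.9,0.016,0,0.016,94],[3.5,-26.3,-5.4,0.016,0,0.016,94],[3,-26.4,-5,0.017,0,0.017,94],[2.5,-26.6,-4.5,0.016,0,0.016,94],[2,-26.6,-4,0.016,0,0.016,94]],
  ],
)

```text
time: 12.25
tool_pos: [0.3812, -0.124, 0.3216]
ee_rot: [-3.129, 0.748, -2.974]
wrist_force: [0.1, -0.0, 0.4]
width: 0.0942
finger_force: 0.0
```

```bash
python3 - <<'E'
from h import *
print(at())
w=wrist(); s=eyes.snapshot("scene"); d=eyes.snapshot("side"); save(w,"wrist4.png")
obs=[]
for n,p in(("w",w),("sc",s),("sd",d)):
    r=models.masks_of(p,"gift_box"); print(n,[(k["xy"],round(k["confidence"],2),int(k["mask"].sum())) for k in r[:1]])
    if r:
        print(fit([(p,r[0]["mask"])],GB,[.4945,-.139,1.777]))
        if n=="w": print(hullmask(w,W(GB,[.4945,-.139,1.777])).sum(), (hullmask(w,W(GB,[.4945,-.139,1.777]))&r[0]["mask"]).sum(), np.argwhere(r[0]["mask"]).min(0),np.argwhere(r[0]["mask"]).max(0), [proj(w,X).round().tolist() for X in W(GB,[.4945,-.139,1.777])])
print([(k["xy"],k["confidence"]) for k in models.tip_of(d,"sash_knob")[:1]])
E
```

```text
(array([ 0.50220324, -0.10592481,  0.18963748]), np.float64(1.7292165138180802), np.float64(0.7475717192366548))
w [([276.3, 71.3], 0.84, 13930)]
(array([ 0.49556072, -0.14255172,  1.75625413]), np.float64(0.9899047348215555))
14032 13254 [  0 208] [171 319] [[276.0, 123.0], [270.0, 171.0], [229.0, -63.0], [206.0, -14.0], [323.0, 122.0], [323.0, 170.0], [314.0, -69.0], [311.0, -19.0]]
sc [([273.4, 222.7], 0.92, 1788)]
(array([ 0.49601412, -0.13805581,  1.77478739]), np.float64(0.9623250807319699))
sd [([282.1, 233.7], 0.73, 2499)]
(array([ 0.49391782, -0.13891597,  1.75401249]), np.float64(0.9633770239013107))
[([352.2, 142.6], 0.73)]
```

View pics/wrist4.png

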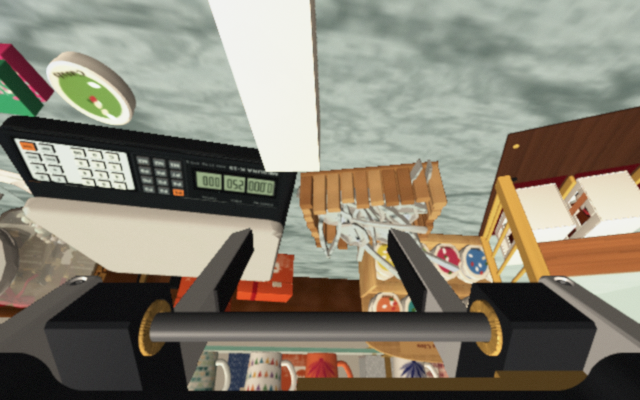

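The box is under the camera at columns 208–319, clear of the scale for a mid-box grasp. I'll use a 40° tilt and grasp at z 0.052 so the body clears the box's rear edge.

```bash
python3 - <<'E'
from h import *
b=np.array([.4952,-.140]); az=.192; G=b-.005*np.array([np.cos(az),np.sin(az)])
a=az+np.pi/2
plan([([*G,.125],a,.70,94,6),([*G,.125],a,.70,94,2)])
E
```

```text
8 rows max 7.9 0.01
[[[7.9,-7.4,5.9,-0.01,0.008,0.002,94],[7.9,-6.4,5.9,-0.003,0.008,-0.004,94],[7.8,-6.3,5.9,-0.004,0.007,-0.004,94],[7.9,-6.3,6,-0.003,0.008,-0.004,94],[7.8,-6.4,6.1,-0.003,0.008,-0.004,94],[7.7,-6.2,6.1,-0.004,0.008,-0.004,94],[0,0,0,0,0,0,94],[0,0,0,0,0,0,94]]]
```

step_arm(
  commands=[
    [[7.9,-7.4,5.9,-0.01,0.008,0.002,94],[7.9,-6.4,5.9,-0.003,0.008,-0.004,94],[7.8,-6.3,5.9,-0.004,0.008,-0.004,94],[7.9,-6.3,6,-0.003,0.008,-0.004,94],[7.8,-6.4,6.1,-0.003,0.008,-0.004,94],[7.7,-6.2,6.1,-0.004,0.008,-0.004,94],[0,0,0,0,0,0,94],[0,0,0,0,0,0,94]],
  ],
)

```text
time: 13.6
tool_pos: [0.3903, -0.1334, 0.2807]
ee_rot: [-3.133, 0.668, -2.983]
wrist_force: [-0.3, -0.1, 0.7]
width: 0.0938
finger_force: 0.0
```

```bash
python3 - <<'E'
from h import *
b=np.array([.4952,-.140]); az=.192; G=b-.005*np.array([np.cos(az),np.sin(az)])
a=az+np.pi/2; print(at(),G,a)
w=wrist(); r=models.masks_of(w,"gift_box"); print(fit([(w,r[0]["mask"])],GB,[.4945,-.139,1.757]) if r else None)
plan([([*G,.052],a,.70,94,8),([*G,.052],a,.70,50,8)])
E
```

```text
(array([ 0.5005957 , -0.11721876,  0.13938459]), np.float64(1.7243999990804806), np.float64(0.667960753805661)) [ 0.49029188 -0.14095411] 1.7627963267948965
(array([ 0.49559687, -0.14245619,  1.75595192]), np.float64(0.984931775792677))
16 rows max 9.1 0.008
[[[8.9,-4.2,7.5,-0.008,-0.004,0.001,94],[8.9,-3.2,7.5,-0.003,-0.004,-0.004,94],[8.9,-3.3,7.5,-0.003,-0.004,-0.004,94],[9,-3.2,7.4,-0.003,-0.004,-0.004,94],[9,-3.3,7.4,-0.004,-0.004,-0.003,94],[9.1,-3.2,7.3,-0.003,-0.004,-0.004,94],[9.1,-3.2,7.3,-0.003,-0.004,-0.004,94],[9.1,-3.3,7.2,-0.003,-0.004,-0.003,94],[0,0,0,0,0,0,50],[0,0,0,0,0,0,50],[0,0,0,0,0,0,50],[0,0,0,0,0,0,50],[0,0,0,0,0,0,50],[0,0,0,0,0,0,50],[0,0,0,0,0,0,50],[0,0,0,0,0,0,50]]]
```

```bash
python3 - <<'E'
from h import *
o=robot.get_obs(); print(np.round(o["joint_positions"],3),np.round(o["qvel"],3),at(),o["time"])
E
```

```text
[-0.63  -0.345  2.068  0.549  0.98  -2.566] [-0.001 -0.003 -0.001 -0.001  0.001  0.   ] (array([ 0.50062151, -0.11727345,  0.13963194]), np.float64(1.7243926351401102), np.float64(0.6682647234971822)) 13.7
```

Joint 6 sits at its limit. A half turn of the tool gives the same grasp well within range.

step_arm(
  commands=[
    [[0,0,-20,0,0,0,94],[0,0,-20,0,0,0,94],[0,0,0,0,0,0.1745,94],[0,0,0,0,0,0.1745,94],[0,0,0,0,0,0.1745,94],[0,0,0,0,0,0.1745,94],[0,0,0,0,0,0.1745,94],[0,0,0,0,0,0.1745,94],[0,0,0,0,0,0.1745,94],[0,0,0,0,0,0.1745,94],[0,0,0,0,0,0.1745,94],[0,0,0,0,0,0.1745,94],[0,0,0,0,0,0.1745,94],[0,0,0,0,0,0.1745,94],[0,0,0,0,0,0.1745,94],[0,0,0,0,0,0.1745,94],[0,0,0,0,0,0.1745,94],[0,0,0,0,0,0.1745,94],[0,0,0,0,0,0.1745,94],[0,0,0,0,0,0.1745,94]],
  ],
)

```text
time: 16.2
tool_pos: [0.3657, -0.1369, 0.3123]
ee_rot: [3.137, -0.668, 0.153]
wrist_force: [-0.2, 0.3, 0.8]
width: 0.0938
finger_force: 0.0
```

```bash
python3 - <<'E'
from h import *
b=np.array([.4954,-.1405]); az=.189; G=b-.005*np.array([np.cos(az),np.sin(az)])
a=az-np.pi/2; print(at(),G,a,np.round(robot.get_obs()["joint_positions"],2))
plan([([*G,.115],a,-.70,94,6)])
E
```

```text
(array([ 0.47604226, -0.12082689,  0.17107211]), np.float64(-1.421258988825053), np.float64(-0.6683133027742291)) [ 0.49048904 -0.14143938] -1.3817963267948965 [-0.69 -0.43  2.06  0.54  1.09  0.58]
6 rows max 8.5 0.007
[[[-5.3,5,8.5,0.007,0.005,-0.003,94],[-5.3,4.5,8.5,0.004,0.006,-0.005,94],[-5.4,4.5,8.4,0.004,0.005,-0.005,94],[-5.5,4.6,8.4,0.005,0.005,-0.005,94],[-5.5,4.6,8.3,0.004,0.005,-0.005,94],[-5.6,4.5,8.3,0.004,0.006,-0.005,94]]]
```

step_arm(
  commands=[
    [[-5.3,5,8.5,0.007,0.005,-0.003,94],[-5.3,4.5,8.5,0.004,0.006,-0.005,94],[-5.4,4.5,8.4,0.004,0.005,-0.005,94],[-5.5,4.6,8.4,0.005,0.005,-0.005,94],[-5.5,4.6,8.3,0.004,0.005,-0.005,94],[-5.6,4.5,8.3,0.004,0.006,-0.005,94],[0,0,0,0,0,0,94]],
  ],
)

```text
time: 17.08
tool_pos: [0.3765, -0.1635, 0.2511]
ee_rot: [3.141, -0.698, 0.194]
wrist_force: [-0.7, 0.3, -0.6]
width: 0.0942
finger_force: 0.0
```

```bash
python3 - <<'E'
from h import *
b=np.array([.4954,-.1405]); az=.189; G=b-.005*np.array([np.cos(az),np.sin(az)])
a=az-np.pi/2; print(at(),G,a,np.round(robot.get_obs()["joint_positions"],2))
plan([([*G,.052],a,-.70,94,6),([*G,.052],a,-.7,50,7)])
E
```

```text
(array([ 0.49008787, -0.14139578,  0.11318951]), np.float64(-1.377671429785329), np.float64(-0.6979973842284786)) [ 0.49048904 -0.14143938] -1.3817963267948965 [-0.74 -0.3   2.11  0.67  0.99  0.35]
13 rows max 7.9 0.001
[[[-6.6,0,7.9,0,0,0.001,94],[-6.5,0,7.8,0,0.001,0.001,94],[-6.6,-0.1,7.9,-0.001,0,0,94],[-6.6,0,7.8,0,0,0.001,94],[-6.5,-0.1,7.9,-0.001,0.001,0,94],[-6.6,-0.1,7.8,0,0,0.001,94],[0,0,0,0,0,0,50],[0,0,0,0,0,0,50],[0,0,0,0,0,0,50],[0,0,0,0,0,0,50],[0,0,0,0,0,0,50],[0,0,0,0,0,0,50],[0,0,0,0,0,0,50]]]
```

step_arm(
  commands=[
    [[-6.6,0,7.9,0,0,0.001,94],[-6.6,0,7.9,0,0,0.001,94],[-6.6,0,7.9,0,0,0,94],[-6.6,0,7.9,0,0,0.001,94],[-6.6,0,7.9,0,0,0,94],[-6.6,0,7.9,0,0,0.001,94],[0,0,0,0,0,0,50],[0,0,0,0,0,0,50],[0,0,0,0,0,0,50],[0,0,0,0,0,0,50],[0,0,0,0,0,0,50],[0,0,0,0,0,0,50]],
  ],
)

```text
time: 18.58
tool_pos: [0.3771, -0.1636, 0.1911]
ee_rot: [3.14, -0.7, 0.191]
wrist_force: [-0.7, -1.0, 2.1]
width: 0.0583
finger_force: 30.0
```

```bash
python3 - <<'E'
from h import *
o=robot.get_obs(); print(at(),o["width"],o["finger_force"],o["wrist_force"])
g,a,t=at(); A2=C[2]-np.pi/2
plan([(g+[0,0,.07],a,t,50,6),(cw(-.31,.084,.12),A2,-.70,50,14)])
E
```

```text
(array([ 0.49101312, -0.14179714,  0.05340264]), np.float64(-1.3806194626010226), np.float64(-0.700203395612744)) 0.05825907625615886 30.000513195991516 [-0.7377256  -0.96703672  2.0653266 ]
20 rows max 29.5 0.018
[[[7.5,0.1,-8.9,0.001,0,0.001,50],[7.5,0,-8.9,0,0,0,50],[7.6,0,-9,0,0,0,50],[7.5,0,-8.9,0,0,0,50],[7.5,0,-8.9,0,0,0,50],[7.5,0,-8.9,0,0,0,50],[-2.8,-29.3,-2.1,0.014,0,-0.018,50],[-2.2,-29.4,-1.6,0.015,0,-0.017,50],[-1.7,-29.4,-1.1,0.014,0,-0.017,50],[-1.2,-29.5,-0.6,0.015,0,-0.018,50],[-0.6,-29.4,-0.2,0.015,0,-0.017,50],[0,-29.5,0.3,0.014,0,-0.017,50],[0.5,-29.5,0.8,0.015,0,-0.018,50],[1.1,-29.5,1.2,0.014,0,-0.017,50],[1.7,-29.4,1.7,0.015,0,-0.017,50],[2.2,-29.3,2.1,0.015,0,-0.017,50],[2.7,-29.3,2.7,0.014,0,-0.018,50],[3.3,-29.2,3.1,0.015,0,-0.017,50],[3.9,-29.1,3.5,0.014,0,-0.017,50],[4.3,-28.9,4,0.015,0,-0.018,50]]]
```

step_arm(
  commands=[
    [[7.5,0,-8.9,0,0,0,50],[7.5,0,-8.9,0,0,0,50],[7.5,0,-8.9,0,0,0,50],[7.5,0,-8.9,0,0,0,50],[7.5,0,-8.9,0,0,0,50],[7.5,0,-8.9,0,0,0,50],[-2.8,-29.3,-2.1,0.014,0,-0.018,50],[-2.2,-29.4,-1.6,0.015,0,-0.017,50],[-1.7,-29.4,-1.1,0.014,0,-0.017,50],[-1.2,-29.5,-0.6,0.015,0,-0.018,50],[-0.6,-29.4,-0.2,0.015,0,-0.017,50],[0,-29.5,0.3,0.014,0,-0.017,50],[0.5,-29.5,0.8,0.015,0,-0.018,50],[1.1,-29.5,1.2,0.014,0,-0.017,50],[1.7,-29.4,1.7,0.015,0,-0.017,50],[2.2,-29.3,2.1,0.015,0,-0.017,50],[2.7,-29.3,2.7,0.014,0,-0.018,50],[3.3,-29.2,3.1,0.015,0,-0.017,50],[3.9,-29.1,3.5,0.014,0,-0.017,50],[4.3,-28.9,4,0.015,0,-0.018,50]],
  ],
)

```text
time: 21.08
tool_pos: [0.2558, 0.2328, 0.2568]
ee_rot: [-3.139, -0.697, 0.506]
wrist_force: [-0.0, -0.2, -4.7]
width: 0.0585
finger_force: 30.0
```

```bash
cat >> h.py <<'E'
def incase(X):
    c,s=np.cos(C[2]),np.sin(C[2]); d=np.array(X)-[C[0],C[1],0]; return (1000*np.array([c*d[0]+s*d[1],-s*d[0]+c*d[1],d[2]])).round(1)
E
python3 - <<'E'
from h import *
A2=C[2]-np.pi/2
o=robot.get_obs(); print(at(),A2,incase(at()[0]),o["width"],o["wrist_force"],np.round(o["joint_positions"],2))
for n in("side","scene"):
    s=eyes.snapshot(n); r=models.masks_of(s,"gift_box"); zb=at()[0][2]-.0534
    if r: print(zb,fit([(s,r[0]["mask"])],GB,[at()[0][0],at()[0][1],C[2]+np.pi/2],zb),[r[0]["confidence"]])
cv2.imwrite("pics/carry.png",cv2.resize(s["color"][60:260,220:480,::-1],(780,600),interpolation=cv2.INTER_CUBIC))
plan([(cw(-.30,.084,.072),A2,-.70,50,6),(cw(-.30,.084,.072),A2,-.70,50,1)])
E
```

```text
(array([0.35668168, 0.28921179, 0.11882841]), np.float64(-1.0629162971780854), np.float64(-0.6973561426817533)) -1.0637963267948964 [-311.    86.   118.8] 0.05851592848589186 [-0.03969895 -0.22310761 -4.68295587] [ 0.6  -0.56  2.25 -0.08  0.76  1.7 ]
0.06543722393436363 (array([0.35683201, 0.29833566, 2.02791128]), np.float64(0.8609865470852018)) [0.69]
0.06507189258082502 (array([0.35869988, 0.29732836, 2.09172769]), np.float64(0.7220338983050848)) [0.63]
7 rows max 7.2 0.001
[[[-3.7,0.1,7.1,-0.001,0.001,0,50],[-3.6,0.2,7.1,0,0,0,50],[-3.7,0.1,7.1,0,0.001,0,50],[-3.7,0.2,7.2,0,0,0.001,50],[-3.6,0.2,7.1,0,0.001,0,50],[-3.7,0.1,7.1,-0.001,0,0,50],[0,0,0,0,0,0,50]]]
```

View pics/carry.png

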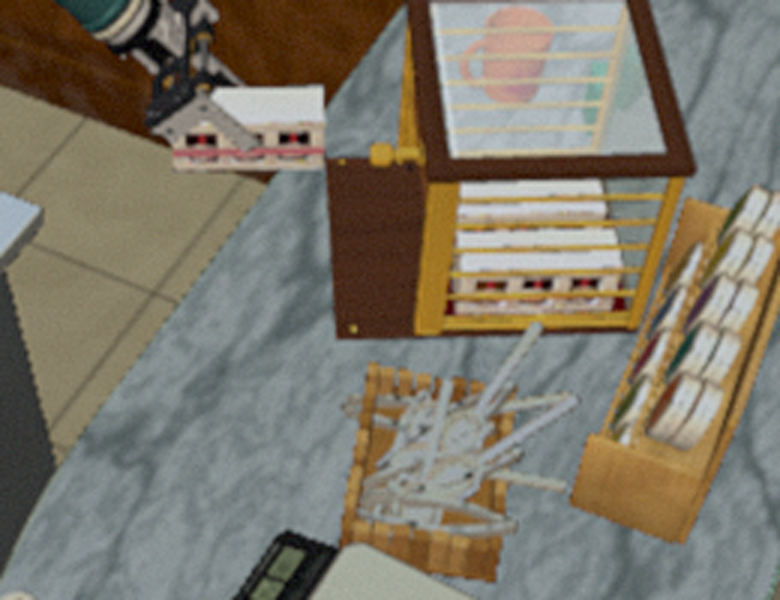

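The box is held level in front of the free lane. Lower it slightly and slide it under the sash.

step_arm(
  commands=[
    [[-3.7,0.2,7.1,0,0,0,50],[-3.7,0.2,7.1,0,0,0,50],[-3.7,0.2,7.1,0,0,0,50],[-3.7,0.2,7.1,0,0,0,50],[-3.7,0.2,7.1,0,0,0,50],[-3.7,0.2,7.1,0,0,0,50],[0,0,0,0,0,0,50]],
  ],
)

```text
time: 22.15
tool_pos: [0.2663, 0.2357, 0.2088]
ee_rot: [3.141, -0.697, 0.508]
wrist_force: [0.4, 0.4, -6.2]
width: 0.0583
finger_force: 30.0
```

```bash
python3 - <<'E'
from h import *
A2=C[2]-np.pi/2
o=robot.get_obs(); print(at(),incase(at()[0]),o["wrist_force"])
plan([(cw(-.16,.084,.070),A2,-.70,50,12)])
E
```

```text
(array([0.36734551, 0.29174623, 0.0707939 ]), np.float64(-1.063198573097764), np.float64(-0.6968441042604681)) [-300.4   83.1   70.8] [ 0.44049985  0.40070963 -6.24889402]
12 rows max 8.9 0.001
[[[8.9,0,7.6,0.001,0,0.001,50],[8.9,0,7.5,0,0.001,0,50],[8.8,-0.1,7.6,0,0,0,50],[8.9,-0.1,7.6,-0.001,0,0,50],[8.9,-0.1,7.5,0,0,0,50],[8.9,-0.1,7.6,0,0.001,0,50],[8.8,-0.1,7.6,0,0,0,50],[8.9,0,7.6,0,0,0,50],[8.9,-0.1,7.5,0,0,0,50],[8.8,-0.1,7.6,0,0.001,0,50],[8.9,-0.1,7.6,0,0,0,50],[8.9,-0.1,7.6,0,0,0,50]]]
```

step_arm(
  commands=[
    [[8.9,0,7.6,0,0,0,50],[8.9,0,7.6,0,0,0,50],[8.9,0,7.6,0,0,0,50],[8.9,-0.1,7.6,0,0,0,50],[8.9,-0.1,7.6,0,0,0,50],[8.9,-0.1,7.6,0,0,0,50],[8.9,-0.1,7.6,0,0,0,50],[8.9,-0.1,7.6,0,0,0,50],[8.9,-0.1,7.6,0,0,0,50],[8.9,-0.1,7.6,0,0,0,50],[8.9,-0.1,7.6,0,0,0,50],[8.9,-0.1,7.6,0,0,0,50]],
  ],
)

```text
time: 23.65
tool_pos: [0.3895, 0.3053, 0.2088]
ee_rot: [3.141, -0.699, 0.508]
wrist_force: [-0.4, 0.5, -5.7]
width: 0.0584
finger_force: 30.0
```

```bash
python3 - <<'E'
from h import *
A2=C[2]-np.pi/2
o=robot.get_obs(); print(at(),incase(at()[0]),o["wrist_force"])
s=eyes.snapshot("side"); save(s,"side5.png"); print([(k["xy"],k["confidence"]) for k in models.tip_of(s,"sash_knob")[:1]])
g,a,t=at(); g[2]=.0615; G=g.copy()
plan([(g,A2,-.70,50,2),(G,A2,-.7,94,3)])
E
```

```text
(array([0.49083746, 0.36151791, 0.07108121]), np.float64(-1.063170723243601), np.float64(-0.6992555000628182)) [-158.6   84.1   71.1] [-0.37761896  0.45994682 -5.6779022 ]
[([353.0, 140.0], 0.84)]
5 rows max 3.9 0.001
[[[-3.2,0,3.9,0,0,0.001,50],[-3.3,0,3.9,0,-0.001,0,50],[0,0,0,0,0,0,94],[0,0,0,0,0,0,94],[0,0,0,0,0,0,94]]]
```

View pics/side5.png

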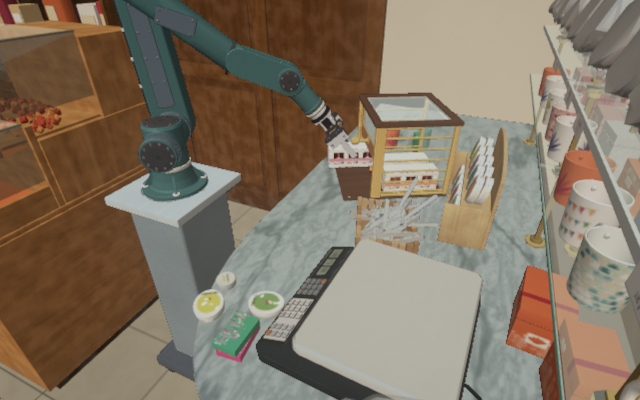

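The box's front is under the sash in the free lane, the sash is still up, and the other goods stand undisturbed. Now lower the box onto the ledge and release.

step_arm(
  commands=[
    [[-3.2,0,3.9,0,0,0,50],[-3.2,0,3.9,0,0,0,50],[0,0,0,0,0,0,50],[0,0,0,0,0,0,94],[0,0,0,0,0,0,94],[0,0,0,0,0,0,94],[0,0,0,0,0,0,94],[0,0,-20,0,0,0,94],[0,0,-20,0,0,0,94],[0,0,-20,0,0,0,94],[0,0,-20,0,0,0,94],[0,0,-20,0,0,0,0],[0,0,-20,0,0,0,0]],
  ],
)

```text
time: 25.38
tool_pos: [0.321, 0.2672, 0.2912]
ee_rot: [3.141, -0.7, 0.508]
wrist_force: [-0.1, 0.8, -0.3]
width: 0.0773
finger_force: 0.0
```

```bash
python3 - <<'E'
from h import *
A2=C[2]-np.pi/2
o=robot.get_obs(); print(at(),incase(at()[0]),o["wrist_force"],np.round(o["joint_positions"],2))
for n in("side","scene"):
    s=eyes.snapshot(n); r=models.masks_of(s,"gift_box")
    if r:
        f=fit([(s,r[0]["mask"])],GB,[*cw(-.154,.084)[:2],C[2]+np.pi/2],.008); print(f,incase([f[0][0],f[0][1],0]),r[0]["confidence"])
plan([(cw(-.30,.100,.10),A2,-.96,0,8),(cw(-.285,.100,.042),A2,-.96,0,6)])
E
```

```text
(array([0.42237198, 0.32349817, 0.15352815]), np.float64(-1.0631771772144334), np.float64(-0.6997881329291644)) [-236.9   84.1  153.5] [-0.11374268  0.82053067 -0.31827769] [ 0.57 -0.38  2.08 -0.06  0.75  1.67]
(array([0.48701583, 0.36183234, 2.03389239]), np.float64(0.8451463790446841)) [-161.8   86.2    0. ] 0.75
14 rows max 16.2 0.033
[[[-16.2,-1.9,0,0,0.032,0,0],[-16.2,-2,-0.2,0,0.033,0.001,0],[-16.2,-2,-0.7,0,0.032,0,0],[-16.2,-2,-0.9,0,0.033,0,0],[-16.1,-2,-1.3,0,0.032,0,0],[-16.1,-2,-1.7,0,0.033,0,0],[-16,-2,-1.9,0,0.032,0,0],[-15.9,-2,-2.3,0,0.033,0,0],[-6.5,0,7.6,0,0,0,0],[-6.5,0,7.6,0,0,0,0],[-6.5,0,7.6,0,0,0,0],[-6.5,0,7.5,0,0,0,0],[-6.4,0,7.6,0,0,0,0],[-6.5,0,7.6,0,0,0,0]]]
```

step_arm(
  commands=[
    [[-16.2,-2,0,0,0.032,0,0],[-16.2,-2,-0.2,0,0.033,0,0],[-16.2,-2,-0.7,0,0.032,0,0],[-16.2,-2,-0.9,0,0.033,0,0],[-16.1,-2,-1.3,0,0.032,0,0],[-16.1,-2,-1.7,0,0.033,0,0],[-16,-2,-1.9,0,0.032,0,0],[-15.9,-2,-2.3,0,0.033,0,0],[-6.5,0,7.6,0,0,0,0],[-6.5,0,7.6,0,0,0,0],[-6.5,0,7.6,0,0,0,0],[-6.5,0,7.6,0,0,0,0],[-6.5,0,7.6,0,0,0,0],[-6.5,0,7.6,0,0,0,0]],
  ],
)

```text
time: 27.32
tool_pos: [0.244, 0.2404, 0.1462]
ee_rot: [3.139, -0.953, 0.513]
wrist_force: [-1.0, 6.7, 2.4]
width: 0.0003
finger_force: 0.0
```

```bash
python3 - <<'E'
from h import *
A2=C[2]-np.pi/2
o=robot.get_obs(); print(at(),incase(at()[0]),o["wrist_force"],np.round(o["joint_positions"],2),o["width"])
plan([(cw(-.25,.096,.04),A2,-1.0,0,4),(cw(-.17,.096,.04),A2,-1.05,0,8)])
E
```

```text
(array([0.37201761, 0.31197898, 0.04188468]), np.float64(-1.0598686142710623), np.float64(-0.952941903530596)) [-286.5   98.5   41.9] [-0.95871182  6.73566313  2.36006902] [ 0.67 -0.37  2.47 -0.91  0.17  2.57] 0.00031935100871752393
12 rows max 8.7 0.012
[[[2.8,0.7,7.7,0,0.012,0.002,0],[2.7,0.5,7.8,-0.001,0.012,0,0],[2.6,0.4,7.8,-0.001,0.011,0.001,0],[2.5,0.5,7.9,0,0.012,0,0],[4.3,0,8.4,0,0.006,0,0],[4.2,0,8.5,0,0.007,0,0],[4.2,0,8.5,0,0.006,0,0],[4.1,0,8.5,0,0.006,0,0],[4,0.1,8.6,0,0.006,0,0],[4.1,0,8.5,0,0.007,0,0],[3.9,0,8.7,0,0.006,0,0],[3.9,0,8.6,0,0.006,0,0]]]
```

Joint 5 and joint 6 are at their limits here, so I'll reduce the tilt now and increase it again as the arm extends.

```bash
python3 - <<'E'
from h import *
A2=C[2]-np.pi/2
print(robot.get_obs()["wrist_force"])
plan([(cw(-.29,.096,.045),A2,-.80,0,5),(cw(-.265,.096,.042),A2,-.80,0,3)])
E
```

```text
[-0.95871182  6.73566313  2.36006902]
8 rows max 6.7 0.031
[[[5.6,0.5,-0.8,0,-0.031,0.002,0],[5.6,0.4,-0.9,0,-0.03,0,0],[5.5,0.4,-0.9,-0.001,-0.031,0.001,0],[5.6,0.4,-0.8,-0.001,-0.03,0,0],[5.5,0.4,-0.9,0,-0.031,0.001,0],[5,0,6.7,0,0,0,0],[5.1,0,6.7,0,0,0,0],[5.1,0,6.7,0,0,0,0]]]
```

step_arm(
  commands=[
    [[5.6,0.5,-0.8,0,-0.031,0,0],[5.6,0.4,-0.9,0,-0.031,0,0],[5.6,0.4,-0.9,0,-0.031,0,0],[5.6,0.4,-0.9,0,-0.031,0,0],[5.6,0.4,-0.9,0,-0.031,0,0],[0,0,0,0,0,0,0],[0,0,0,0,0,0,0]],
  ],
)

```text
time: 28.2
tool_pos: [0.2573, 0.2453, 0.1714]
ee_rot: [-3.142, -0.8, 0.509]
wrist_force: [0.2, -0.7, 0.9]
width: 0.0004
finger_force: 0.0
```

```bash
python3 - <<'E'
from h import *
A2=C[2]-np.pi/2
o=robot.get_obs(); print(at(),incase(at()[0]),o["wrist_force"],np.round(o["joint_positions"],2))
plan([(cw(-.25,.098,.042),A2,-.80,0,5),(cw(-.19,.098,.040),A2,-.83,0,8)])
E
```

```text
(array([0.37001124, 0.30831492, 0.0460016 ]), np.float64(-1.0613517503017338), np.float64(-0.8000379345757879)) [-290.    96.3   46. ] [ 0.24027626 -0.66254011  0.86534916] [ 0.64 -0.4   2.37 -0.26  0.38  1.9 ]
13 rows max 6.3 0.004
[[[5,-0.4,6.3,0,0,0,0],[5,-0.4,6.3,-0.001,0,0.001,0],[5,-0.4,6.3,0,0,0,0],[5,-0.4,6.3,0,0,0,0],[5,-0.4,6.3,-0.001,0,0.001,0],[4.4,0,5.6,0,0.004,0,0],[4.4,0,5.5,0,0.003,0,0],[4.3,0,5.6,0,0.004,0,0],[4.3,0,5.6,0,0.004,0,0],[4.3,0,5.7,0,0.004,0,0],[4.2,0,5.6,0,0.003,0,0],[4.3,0,5.7,0,0.004,0,0],[4.2,0,5.7,0,0.004,0,0]]]
```

Limits are cleared and nothing is in contact. Begin pushing.

step_arm(
  commands=[
    [[5,-0.4,6.3,0,0,0,0],[5,-0.4,6.3,0,0,0,0],[5,-0.4,6.3,0,0,0,0],[5,-0.4,6.3,0,0,0,0],[5,-0.4,6.3,0,0,0,0],[4.4,0,5.6,0,0.004,0,0],[4.4,0,5.6,0,0.004,0,0],[4.3,0,5.6,0,0.004,0,0],[4.3,0,5.6,0,0.004,0,0],[4.3,0,5.7,0,0.004,0,0],[4.3,0,5.7,0,0.004,0,0],[4.3,0,5.7,0,0.004,0,0],[4.3,0,5.7,0,0.004,0,0]],
  ],
)

```text
time: 29.82
tool_pos: [0.3413, 0.2948, 0.1628]
ee_rot: [-3.141, -0.835, 0.509]
wrist_force: [-5.6, -2.0, 4.7]
width: 0.0002
finger_force: 3.3
```

```bash
python3 - <<'E'
from h import *
A2=C[2]-np.pi/2
o=robot.get_obs(); print(at(),incase(at()[0]),o["wrist_force"],np.round(o["joint_positions"],2))
for n in("side","scene"):
    s=eyes.snapshot(n); r=models.masks_of(s,"gift_box")
    if r:
        f=fit([(s,r[0]["mask"])],GB,[*cw(-.09,.084)[:2],C[2]+np.pi/2],.008); print(f,incase([f[0][0],f[0][1],0]),r[0]["confidence"])
plan([(cw(-.135,.098,.038),A2,-1.0,0,8),(cw(-.11,.098,.036),A2,-1.02,0,5)])
E
```

```text
(array([0.45765936, 0.36001864, 0.04193134]), np.float64(-1.0607759596122002), np.float64(-0.8346491205913029)) [-188.3   98.9   41.9] [-5.58660925 -2.00957971  4.68472615] [ 0.61 -0.11  2.19 -0.33  0.23  1.96]
(array([0.49428605, 0.42519373, 3.59167933]), np.float64(0.5898389095415117)) [-124.6  138.1    0. ] 0.67
(array([0.54315767, 0.39410459, 2.05143919]), np.float64(0.29278951201748)) [-97.   87.2   0. ] 0.84
13 rows max 5.8 0.021
[[[0.5,0,5.3,0,0.021,0,0],[0.3,0.1,5.4,-0.001,0.021,0,0],[0.3,0,5.4,0,0.021,0,0],[0.1,0,5.6,0,0.021,0.001,0],[0.1,0.1,5.6,0,0.02,0,0],[-0.1,0,5.7,-0.001,0.021,0,0],[-0.3,0,5.8,0,0.021,0,0],[-0.3,0.1,5.8,0,0.021,0,0],[1.7,0,4.5,0,0.004,0,0],[1.6,0,4.4,0,0.004,0,0],[1.6,0,4.4,0,0.004,0,0],[1.6,0,4.5,0,0.004,0,0],[1.6,0,4.4,0,0.004,0,0]]]
```

Joint 5 won't allow more tilt, and the body would meet the knob. Instead I'll push with one finger: opening 70, TCP shifted to y = 123 so the right finger is in line with the box and the left finger passes outside the case.

```bash
python3 - <<'E'
from h import *
A2=C[2]-np.pi/2
plan([(cw(-.22,.100,.046),A2,-.80,70,3),(cw(-.22,.123,.046),A2,-.80,70,5),(cw(-.18,.123,.042),A2,-.80,70,5),(cw(-.14,.123,.042),A2,-.80,70,6)])
w=wrist()
for n in("side","scene"):
    s=eyes.snapshot(n); r=models.masks_of(s,"sash_knob"); k=models.tip_of(s,"sash_knob"); print([(q["xy"],q["confidence"]) for q in k[:1]])
E
```

```text
19 rows max 8.7 0.011
[[[-3.8,-0.6,-8.7,-0.001,-0.011,0,70],[-3.9,-0.6,-8.7,0,-0.011,0.001,70],[-4,-0.6,-8.6,-0.001,-0.011,0.001,70],[0,-4.6,0,0,0,0,70],[0,-4.6,0,0,0,0,70],[0,-4.6,0,0,0,0,70],[0,-4.6,0,0,0,0,70],[-0.1,-4.6,0,0,0,0,70],[5,0,6.3,0,0,0,70],[5,0,6.3,0,0,0,70],[5,0,6.2,0,0,0,70],[5,0,6.3,0,0,0,70],[5,0,6.3,0,0,0,70],[4.7,-0.1,4.8,0,0,0,70],[4.6,0,4.8,0,0,0,70],[4.7,0,4.8,0,0,0,70],[4.6,0,4.8,0,0,0,70],[4.7,0,4.8,0,0,0,70],[4.6,0,4.7,0,0,0,70]]]
[([350.1, 139.9], 0.75)]
[([345.5, 109.8], 0.71)]
```

step_arm(
  commands=[
    [[-3.8,-0.6,-8.7,0,-0.011,0,0],[-3.9,-0.6,-8.7,0,-0.011,0,0],[-4,-0.6,-8.6,0,-0.011,0,70],[0,-4.6,0,0,0,0,70],[0,-4.6,0,0,0,0,70],[0,-4.6,0,0,0,0,70],[0,-4.6,0,0,0,0,70],[0,-4.6,0,0,0,0,70],[0,0,0,0,0,0,70],[5,0,6.3,0,0,0,70],[5,0,6.3,0,0,0,70],[5,0,6.3,0,0,0,70],[5,0,6.3,0,0,0,70],[5,0,6.3,0,0,0,70],[4.7,0,4.8,0,0,0,70],[4.7,0,4.8,0,0,0,70],[4.7,0,4.8,0,0,0,70]],
  ],
)

```text
time: 32.5
tool_pos: [0.3579, 0.3323, 0.1675]
ee_rot: [-3.141, -0.799, 0.509]
wrist_force: [-4.6, -2.1, 3.1]
width: 0.0697
finger_force: 2.5
```

```bash
python3 - <<'E'
from h import *
A2=C[2]-np.pi/2
o=robot.get_obs(); print(at(),incase(at()[0]),o["wrist_force"],np.round(o["joint_positions"],2),o["width"])
plan([(cw(-.112,.123,.042),A2,-.82,70,7)])
E
```

```text
(array([0.47058391, 0.3952228 , 0.0420354 ]), np.float64(-1.061529828241303), np.float64(-0.799496251188426)) [-159.9  123.4   42. ] [-4.63643256 -2.13601724  3.10921986] [ 0.67 -0.02  2.1  -0.39  0.3   2.06] 0.06969676055568709
7 rows max 5.0 0.003
[[[4.2,0,4.9,0,0.003,0,70],[4.3,0,4.9,-0.001,0.003,0,70],[4.2,0.1,5,0,0.003,0.001,70],[4.2,0,4.9,0,0.003,0,70],[4.2,0,5,0,0.003,0,70],[4.1,0,5,-0.001,0.003,0,70],[4.2,0,5,0,0.003,0,70]]]
```

step_arm(
  commands=[
    [[4.2,0,4.9,0,0.003,0,70],[4.2,0,4.9,0,0.003,0,70],[4.2,0,4.9,0,0.003,0,70],[4.2,0,4.9,0,0.003,0,70],[4.2,0,5,0,0.003,0,70],[4.2,0,5,0,0.003,0,70]],
  ],
)

```text
time: 33.25
tool_pos: [0.3919, 0.3513, 0.1651]
ee_rot: [-3.141, -0.818, 0.509]
wrist_force: [-3.5, -1.5, 0.8]
width: 0.0704
finger_force: 1.7
```

```bash
cat >> h.py <<'E'
def boxes():
    for n in("side","scene"):
        s=eyes.snapshot(n)
        for q in("gift_box","stock_mid"):
            for k in models.masks_of(s,q)[:3]:
                P=np.argwhere(k["mask"]); print(n,q,np.round(k["xy"]),round(k["confidence"],2),P.shape[0],"cols",P[:,1].min(),P[:,1].max(),"rows",P[:,0].min(),P[:,0].max())
        for q in("gift_box","stock_mid","stock_side"):
            for k in models.tip_of(s,q)[:1]: print("  tip",n,q,np.round(k["xy"],1),round(k["confidence"],2),incase(onz(s,k["xy"],.008)))
        for x in(-.02,0,.02):
            u=np.array([proj(s,cw(x+i,.084+j,.008+h)) for i in(-.086,.086) for j in(-.029,.029) for h in(0,.072)]); print("   exp",x,u.min(0).round(),u.max(0).round())
E
python3 - <<'E'
from h import *
o=robot.get_obs(); print(at(),incase(at()[0]),o["wrist_force"],np.round(o["joint_positions"],2))
boxes()
E
```

```text
(array([0.50653573, 0.41531931, 0.04201176]), np.float64(-1.0614435573732222), np.float64(-0.8177435867466166)) [-118.7  123.5   42. ] [-3.45630702 -1.52474337  0.79399981] [ 0.65  0.06  2.02 -0.4   0.27  2.06]
side gift_box [393. 147.] 0.83 292 cols 366 414 rows 143 166
side gift_box [389. 138.] 0.21 7505 cols 335 463 rows 91 198
side stock_mid [406. 158.] 0.96 373 cols 384 427 rows 152 163
  tip side gift_box [389.8 164.6] 0.83 [-12.6  77.9   8. ]
  tip side stock_mid [399.5 175. ] 0.7 [ 2.3 -3.8  8. ]
  tip side stock_side [407.9 186.3] 0.87 [  9.8 -83.3   8. ]
   exp -0.02 [363. 142.] [415. 168.]
   exp 0 [368. 142.] [421. 168.]
   exp 0.02 [374. 142.] [426. 168.]
scene stock_mid [397. 124.] 0.87 710 cols 373 421 rows 119 136
  tip scene gift_box [346.8 110.2] 0.42 [-146.8  147.3    8. ]
  tip scene stock_mid [391.8 137.4] 0.75 [1.6 7.3 8. ]
  tip scene stock_side [397.1 159.2] 0.78 [  7.6 -92.9   8. ]
   exp -0.02 [359. 101.] [412. 128.]
   exp 0 [364. 100.] [417. 128.]
   exp 0.02 [370. 100.] [423. 128.]
```

The box centre is at about case x = -14, i.e. lane -24. I'll push 11 mm more for margin.

step_arm(
  commands=[
    [[2.7,0,2.6,0,0,0,70],[2.7,0,2.6,0,0,0,70],[2.7,0,2.6,0,0,0,70],[0,0,0,0,0,0,70]],
  ],
)

```text
time: 34.35
tool_pos: [0.4017, 0.3567, 0.1659]
ee_rot: [-3.141, -0.818, 0.509]
wrist_force: [-1.9, -0.5, -0.5]
width: 0.0703
finger_force: 0.9
```

```bash
python3 - <<'E'
from h import *
A2=C[2]-np.pi/2
o=robot.get_obs(); print(at(),incase(at()[0]),o["wrist_force"],np.round(o["joint_positions"],2))
boxes()
g=at()[0]
plan([(cw(-.19,.123,.046),A2,-.80,70,9),(cw(-.28,.12,.12),A2,-.75,70,8)])
E
```

```text
(array([0.51635119, 0.42082969, 0.04287768]), np.float64(-1.061391769305173), np.float64(-0.8181881749739045)) [-107.5  123.6   42.9] [-1.92684981 -0.49781995 -0.54828718] [ 0.65  0.08  1.99 -0.39  0.27  2.04]
side gift_box [398. 146.] 0.64 180 cols 369 417 rows 143 163
side stock_mid [408. 160.] 0.61 456 cols 384 427 rows 151 162
  tip side gift_box [268.8 309.8] 0.63 [-429.6 -571.     8. ]
  tip side stock_mid [398.1 174.4] 0.89 [-1.4  1.   8. ]
  tip side stock_side [406. 189.] 0.68 [  -1.3 -100.1    8. ]
   exp -0.02 [363. 142.] [415. 168.]
   exp 0 [368. 142.] [421. 168.]
   exp 0.02 [374. 142.] [426. 168.]
scene stock_mid [398. 126.] 0.78 580 cols 373 421 rows 120 135
  tip scene stock_mid [389.9 136.7] 0.97 [-4.6 10.8  8. ]
  tip scene stock_side [397.3 158.3] 0.69 [  8.8 -89.    8. ]
   exp -0.02 [359. 101.] [412. 128.]
   exp 0 [364. 100.] [417. 128.]
   exp 0.02 [370. 100.] [423. 128.]
17 rows max 14.5 0.007
[[[-5.6,0,-6.9,0,-0.002,0,70],[-5.7,0,-6.9,-0.001,-0.002,0,70],[-5.7,0,-6.9,0,-0.002,0,70],[-5.7,0,-6.8,0,-0.002,0.001,70],[-5.7,0,-6.9,0,-0.002,0,70],[-5.7,0.1,-6.8,0,-0.002,0,70],[-5.7,0,-6.8,-0.001,-0.002,0,70],[-5.7,0,-6.8,0,-0.002,0,70],[-5.8,0,-6.8,0,-0.002,0.001,70],[-0.1,0.4,-14.5,0,-0.007,0,70],[-0.1,0.4,-14.5,0,-0.006,0,70],[-0.3,0.4,-14.5,0,-0.006,0,70],[-0.3,0.3,-14.5,0,-0.006,0,70],[-0.5,0.4,-14.5,0,-0.007,0,70],[-0.5,0.4,-14.5,0,-0.006,0,70],[-0.6,0.4,-14.4,0,-0.006,0,70],[-0.7,0.3,-14.5,0,-0.006,0,70]]]
```

step_arm(
  commands=[
    [[-5.7,0,-6.9,0,-0.002,0,70],[-5.7,0,-6.9,0,-0.002,0,70],[-5.7,0,-6.9,0,-0.002,0,70],[-5.7,0,-6.9,0,-0.002,0,70],[-5.7,0,-6.9,0,-0.002,0,70],[-5.7,0,-6.9,0,-0.002,0,70],[-5.7,0,-6.9,0,-0.002,0,70],[-5.7,0,-6.9,0,-0.002,0,70],[-5.7,0,-6.9,0,-0.002,0,70],[-0.1,0.4,-14.5,0,-0.007,0,94],[-0.1,0.4,-14.5,0,-0.006,0,94],[-0.3,0.4,-14.5,0,-0.006,0,94],[-0.3,0.4,-14.5,0,-0.006,0,94],[-0.5,0.4,-14.5,0,-0.007,0,94],[-0.5,0.4,-14.5,0,-0.006,0,94],[-0.6,0.4,-14.4,0,-0.006,0,94],[-0.7,0.4,-14.5,0,-0.006,0,94]],
  ],
)

```text
time: 37.08
tool_pos: [0.2593, 0.2735, 0.2523]
ee_rot: [-3.141, -0.75, 0.509]
wrist_force: [-0.0, 0.2, 0.7]
width: 0.094
finger_force: 0.0
```

```bash
python3 - <<'E'
from h import *
A2=C[2]-np.pi/2
o=robot.get_obs(); print(at(),incase(at()[0]),np.round(o["joint_positions"],2))
boxes()
for n in("side","scene"):
    s=eyes.snapshot(n); print([(k["xy"],k["confidence"],proj(s,cw(-.159,0,.142)),proj(s,cw(-.159,0,.15))) for k in models.tip_of(s,"sash_knob")[:1]])
plan([(cw(-.25,0,.143),A2,-.785,94,9),(cw(-.159,0,.143),A2,-.785,94,8)])
E
```

```text
(array([0.36635829, 0.33335793, 0.12060356]), np.float64(-1.061223563204009), np.float64(-0.7501432161723719)) [-281.1  119.9  120.6] [ 0.72 -0.46  2.22 -0.23  0.66  1.91]
side gift_box [391. 145.] 0.59 224 cols 369 418 rows 143 164
side gift_box [209. 306.] 0.54 854 cols 193 224 rows 288 321
side stock_mid [404. 156.] 0.77 284 cols 384 427 rows 152 162
  tip side gift_box [392.  164.5] 0.87 [-4.3 78.1  8. ]
  tip side stock_mid [396.3 179.7] 0.61 [-17.4 -36.1   8. ]
  tip side stock_side [408.1 187.1] 0.78 [  9.  -88.5   8. ]
   exp -0.02 [363. 142.] [415. 168.]
   exp 0 [368. 142.] [421. 168.]
   exp 0.02 [374. 142.] [426. 168.]
scene gift_box [389. 104.] 0.63 9829 cols 329 452 rows 52 172
scene stock_mid [397. 124.] 0.79 598 cols 374 420 rows 120 133
  tip scene stock_mid [392.3 139.5] 0.73 [ 2.2 -2.7  8. ]
  tip scene stock_side [395.4 159. ] 0.64 [  2.  -91.9   8. ]
   exp -0.02 [359. 101.] [412. 128.]
   exp 0 [364. 100.] [417. 128.]
   exp 0.02 [370. 100.] [423. 128.]
[([267.1, 307.1], 0.62, array([355.64352748, 140.18687097]), array([355.76863632, 137.90106129]))]
[([346.4, 108.7], 0.55, array([347.72438088, 111.12971792]), array([347.84614215, 109.28099671]))]
17 rows max 13.3 0.004
[[[3.5,13.3,0.4,0,0.004,0,94],[3.4,13.3,0.5,-0.001,0.004,0,94],[3.5,13.3,0.4,0,0.004,0,94],[3.4,13.3,0.5,0,0.003,0.001,94],[3.5,13.2,0.5,0,0.004,0,94],[3.5,13.3,0.6,0,0.004,0,94],[3.4,13.3,0.5,-0.001,0.004,0,94],[3.5,13.3,0.6,0,0.004,0,94],[3.4,13.3,0.5,0,0.004,0.001,94],[8.1,0,8.1,0,0,0,94],[8,0,8,0,0,0,94],[8.1,0,8.1,0,0,0,94],[8,0,8,0,0,0,94],[8.1,0,8,0,0,0,94],[8,0,8.1,0,0,0,94],[8.1,0,8,0,0,0,94],[8,0,8.1,0,0,0,94]]]
```

step_arm(
  commands=[
    [[3.5,13.3,0.5,0,0.004,0,94],[3.5,13.3,0.5,0,0.004,0,94],[3.5,13.3,0.5,0,0.004,0,94],[3.5,13.3,0.5,0,0.004,0,94],[3.5,13.3,0.5,0,0.004,0,94],[3.5,13.3,0.5,0,0.004,0,94],[3.5,13.3,0.5,0,0.004,0,94],[3.5,13.3,0.5,0,0.004,0,94],[3.5,13.3,0.5,0,0.004,0,94],[8,0,8,0,0,0,94],[8,0,8,0,0,0,94],[8,0,8,0,0,0,94],[8,0,8,0,0,0,94],[8,0,8,0,0,0,94],[8,0,8,0,0,0,94]],
  ],
)

```text
time: 39.75
tool_pos: [0.4007, 0.2156, 0.2706]
ee_rot: [-3.141, -0.786, 0.509]
wrist_force: [0.0, 0.6, 0.3]
width: 0.0941
finger_force: 0.0
```

```bash
python3 - <<'E'
from h import *
A2=C[2]-np.pi/2
o=robot.get_obs(); print(at(),incase(at()[0]),o["wrist_force"],np.round(o["joint_positions"],2))
plan([(cw(-.159,0,.143),A2,-.785,94,3)])
E
```

```text
(array([0.5118648 , 0.27782163, 0.14342894]), np.float64(-1.0609237391249404), np.float64(-0.7862016527696901)) [-180.8    0.7  143.4] [0.02324275 0.64417782 0.34130801] [ 0.33 -0.28  2.07  0.24  0.59  1.24]
3 rows max 5.3 0.001
[[[5.1,0.1,5.3,-0.001,0,0,94],[5.1,0.1,5.2,-0.001,-0.001,0.001,94],[5.1,0.1,5.2,0,0,0.001,94]]]
```

step_arm(
  commands=[
    [[5.1,0.1,5.2,0,0,0,94],[5.1,0.1,5.2,0,0,0,94],[5.1,0.1,5.2,0,0,0,94],[0,0,0,0,0,0,15],[0,0,0,0,0,0,15],[0,0,0,0,0,0,15],[0,0,0,0,0,0,15],[0,0,0,0,0,0,15],[0,0,0,0,0,0,15],[0,0,0,0,0,0,15],[0,0,0,0,0,0,15],[0,0,0,0,0,0,15]],
  ],
)

```text
time: 41.25
tool_pos: [0.4196, 0.2249, 0.2705]
ee_rot: [3.14, -0.787, 0.51]
wrist_force: [1.6, -5.4, -0.1]
width: 0.0238
finger_force: 30.0
```

step_arm(
  commands=[
    [[-3.6,0,3.6,0,0,0,15],[-3.6,0,3.6,0,0,0,15],[-3.6,0,3.6,0,0,0,15],[-3.6,0,3.6,0,0,0,15],[-3.6,0,3.6,0,0,0,15],[-3.6,0,3.6,0,0,0,15],[-3.6,0,3.6,0,0,0,15],[-3.6,0,3.6,0,0,0,15],[-3.6,0,3.6,0,0,0,15],[-3.6,0,3.6,0,0,0,15],[-3.6,0,3.6,0,0,0,15],[-3.6,0,3.6,0,0,0,15],[-3.6,0,3.6,0,0,0,15],[-3.6,0,3.6,0,0,0,15]],
  ],
)

```text
time: 43.0
tool_pos: [0.4196, 0.2249, 0.1993]
ee_rot: [3.14, -0.787, 0.509]
wrist_force: [-1.5, -7.8, 2.4]
width: 0.0244
finger_force: 30.0
```

```bash
python3 - <<'E'
from h import *
o=robot.get_obs(); print(at(),incase(at()[0]),o["wrist_force"],np.round(o["joint_positions"],2),o["width"])
E
```

```text
(array([0.53104087, 0.28683362, 0.07227796]), np.float64(-1.0622615285596186), np.float64(-0.7871205744824339)) [-159.7   -0.7   72.3] [-1.50706885 -7.81797627  2.44199951] [ 0.33 -0.12  2.1   0.32  0.4   1.15] 0.024395305970435346
```

step_arm(
  commands=[
    [[-3.6,0,3.6,0,0,0,15],[-3.6,0,3.6,0,0,0,15],[-3.6,0,3.6,0,0,0,15],[-3.6,0,3.6,0,0,0,15],[-3,0,3,0,0,0,15],[-1.5,0,1.5,0,0,0,15],[0,0,0,0,0,0,15]],
  ],
)

```text
time: 43.88
tool_pos: [0.4196, 0.2249, 0.1723]
ee_rot: [3.141, -0.787, 0.509]
wrist_force: [1.2, -6.0, -0.1]
width: 0.0246
finger_force: 30.0
```

step_arm(
  commands=[
    [[-1.1,0,1.1,0,0,0,15],[-1.1,0,1.1,0,0,0,15],[0,0,0,0,0,0,15]],
  ],
)

```text
time: 44.25
tool_pos: [0.4195, 0.2248, 0.1703]
ee_rot: [3.14, -0.788, 0.509]
wrist_force: [-9.3, -12.2, 8.9]
width: 0.0242
finger_force: 30.0
```

step_arm(
  commands=[
    [[-1.1,0,1.1,0,0,0,15],[-1.1,0,1.1,0,0,0,15],[0,0,0,0,0,0,15]],
  ],
)

```text
time: 44.62
tool_pos: [0.4197, 0.225, 0.1693]
ee_rot: [3.139, -0.792, 0.51]
wrist_force: [-22.4, -19.3, 24.3]
width: 0.0243
finger_force: 30.0
```

The force rose to 24 N, so the sash is on its stop. Relax, release and back away.

step_arm(
  commands=[
    [[1.3,0,-1.3,0,0,0,15],[0,0,0,0,0,0,94],[0,0,0,0,0,0,94],[0,0,0,0,0,0,94],[0,0,0,0,0,0,94],[0,0,0,0,0,0,94],[-8,0,-8,0,0,0,94],[-8,0,-8,0,0,0,94],[-8,0,-8,0,0,0,94],[-8,0,-8,0,0,0,94],[-5,0,-12,0,0,0,94],[0,0,-15,0,0,0,94],[0,0,-15,0,0,0,94],[0,0,-15,0,0,0,94],[0,0,0,0,0,0,94]],
  ],
)

```text
time: 46.5
tool_pos: [0.3412, 0.1818, 0.2057]
ee_rot: [3.141, -0.789, 0.51]
wrist_force: [-0.2, -0.2, -0.1]
width: 0.0942
finger_force: 0.0
```

```bash
python3 - <<'E'
from h import *
o=robot.get_obs(); print(incase(at()[0]),o["wrist_force"],o["time"],o["width"])
boxes()
for n in("side","scene"):
    s=eyes.snapshot(n); print([(k["xy"],k["confidence"]) for k in models.tip_of(s,"sash_knob")[:1]],[proj(s,cw(-.159,0,z)).round(1).tolist() for z in(.042,.05)])
E
```

```text
[-2.489e+02 -1.000e-01  7.890e+01] [-0.19539998 -0.17229722 -0.12045096] 46.5 0.09419383890328234
side gift_box [403. 147.] 0.82 209 cols 385 419 rows 143 151
side stock_mid [402. 158.] 0.57 388 cols 384 428 rows 152 163
  tip side gift_box [207.1 308.3] 0.68 [-560.1 -555.9    8. ]
  tip side stock_mid [243.3 339.2] 0.62 [-476.3 -640.5    8. ]
  tip side stock_side [404.2 186.2] 0.65 [ -2.3 -81.6   8. ]
   exp -0.02 [363. 142.] [415. 168.]
   exp 0 [368. 142.] [421. 168.]
   exp 0.02 [374. 142.] [426. 168.]
scene stock_mid [398. 149.] 0.65 1514 cols 371 427 rows 135 164
scene stock_mid [398. 126.] 0.58 625 cols 373 421 rows 120 133
  tip scene gift_box [225.  267.2] 0.47 [-530.8 -482.5    8. ]
  tip scene stock_mid [389.5 138.4] 0.67 [-6.9  2.7  8. ]
   exp -0.02 [359. 101.] [412. 128.]
   exp 0 [364. 100.] [417. 128.]
   exp 0.02 [370. 100.] [423. 128.]
[([350.1, 170.8], 0.66)] [[354.2, 167.4], [354.3, 165.4]]
[([344.0, 133.4], 0.59)] [[346.3, 132.9], [346.4, 131.3]]
```

```bash
python3 -c "
from bench import robot
print(robot.close_job())"
```

```text
the job is handed in; nothing more can be done
None
```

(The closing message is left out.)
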